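# Try the refitted roller catch of the dye cupboard, then load its door

## Task

The roller catch of the small dye cupboard has just been screwed back in, and how deep it sits has not been checked. Try it before the door is loaded: push the door to until the catch snaps, let go of it for a moment so that the catch alone holds it, then pull it through the catch again and swing it wide open. When it works, stand the loose dye bottle upright in the empty hole of the rack on the inside of the door, right down on the rack's floor, and leave the door standing open. Go by feel: do not slam the door or press it hard against the catch's stop, and leave the other things on the bench where they are.

Things in the scene. Friction and masses are not known exactly. Their poses are not given: they have to be found in the camera images.
- cupboard_door (a joint): hinge angle of the cupboard's inset door, rad: 0 where its outer face is flush with the carcase, growing to 1.75 as it opens. The upright hinge is at the door's left edge seen from the robot: the free right edge swings towards the robot, opening turns clockwise seen from above. It starts ajar (0.35 to 0.9) and stays where it is left. Where the catch holds it shut is not known: -0.055 to +0.045.
- dye_cupboard: small light-wood cupboard standing fixed on the bench, 228 wide (y), 165 deep (x), 150 mm high; origin at the centre of its underside, door in its -x face, between 12 mm boards. The door leaf is 200 wide, 16 thick, from 14 to 136 mm above the bench.
- door_handle (a point): middle of the door's dark horizontal bar handle: 90 long, 10 mm thick, its axis 116 mm above the bench, 48 mm out from the leaf's outer face, 155 mm from the hinge along the leaf; two 8 mm posts 34 mm either side of the middle. Axes turn with the door: z up, -x out of the outer face (to the robot when shut), +y along the leaf to the hinge.
- door_hinge (a point): point on the upright hinge axis, 116 mm above the bench, at the left edge of the leaf's outer face. In the door's axes (as for the handle) the handle's middle lies at x -48, y -155 mm from it, the empty rack hole at x +43, y -106 mm.
- door_strike (a point): rounded steel nose inside the door, 184 mm from the hinge, 124 mm up. It enters a sprung twin-roller catch out of sight under the cupboard's top, fitted at an unknown depth. In closing, the rollers resist over about 5 mm with up to about 13 N at the handle, then give way and draw the nose 2 mm on to a rubber stop, which takes 25 N at most. Not pushed past, the door springs out again. About 8 N at the handle pulls it open.
- rack_hole (a point): centre of the empty hole in the upper board of the plywood bottle rack inside the door, at the board's top face, 70 mm above the bench; hole 43 mm wide, rim bevelled; rack floor 30 mm above the bench. 27 mm inward of the leaf's inner face, 106 mm from the hinge. The hole 68 mm nearer the hinge holds another, fixed dye bottle. Axes as the door's (+x inward, +y to the hinge).
- bottle_mid (a point): centre, half-way up, of the loose dye bottle standing on the bench right of the cupboard: round, dark brown, black cap, 38 mm wide, 95 mm high (body 38 mm wide to 80 mm, cap 22 mm wide above), 0.06 to 0.13 kg; z runs up its axis. When it stands on the rack's floor this point is 7.5 mm above rack_hole.
- beeswax_mid (a point): centre of a round of beeswax, 48 mm wide, 16 mm high, lying on the bench; leave it alone
- edge_slicker_mid (a point): centre of a brown turned-wood edge slicker, 101 x 22 x 16 mm, lying on the bench; leave it alone
- tape_measure_mid (a point): centre of a green tape measure, 80 x 64 x 25 mm, lying on the bench; leave it alone
Things that resemble listed ones, but are neither listed nor needed, are in the scene too. Leave any purple or yellow look-alike of the part that bears bottle_mid alone.

How it is judged (in metres and radians):
On the way, in this order (a step that is already met when the one before it is completed fails the run):
1. the catch has snapped and holds the door against its stop by itself, the fingers off it (contact force between catch_stop and anything else above 2 N and contact force between the fingers and anything else below 0.5 N), for 0.2 s.
2. the door is pulled through the catch and swung open, at least 0.9 rad (value of joint cupboard_door above 0.9 rad), for 0.1 s.
At the end, for the whole second after the job is handed in: the bottle stands upright in the hole of the door's rack (within 8 mm of its axis, tilt under 0.15 rad), down on the rack's floor to 5 mm, and the door stands open (hinge angle over 0.6 rad) (horizontal distance between bottle_mid and rack_hole below 0.008 m and z of bottle_mid in the frame of rack_hole below 0.0125 m and angle between bottle_mid's own z axis and vertical below 0.15 rad and value of joint cupboard_door above 0.6 rad); the robot touches nothing.
It fails at once if the door is slammed or forced: more than 25 N on the catch's stop (contact force between catch_stop and anything else above 25 N).
It fails at once if the bottle laid over or dropped on its side (angle between bottle_mid's own z axis and vertical above 0.8 rad).
It fails at once if one of the bystanders shifted by more than 30 mm (distance of any of beeswax_mid, edge_slicker_mid, tape_measure_mid from where it was at the start of the episode above 0.03 m).
It also fails if it takes over 67 s, if anything falls off the work surface, if the arm or the gripper's body presses on something with over 40 N, if the wrist force passes 120 N, or if a joint passes its speed limit or range.

## Robot

A 6-joint arm with a two-finger parallel gripper is mounted at the origin on a cart in front of the work surface, level with it; the furniture and walls round the work are solid. World frame = base frame: x ahead of the robot, y to its left, z up, the work surface at z = 0. Lengths are in mm, angles in rad, forces in N, time in s.
With the tool pointing down it reaches from about 350 to 725 mm from the base axis. Payload 6 kg.
Tool frame: the origin (TCP) lies midway between the tips of the shut fingers; the grasp point (between the pads) lies 19 mm behind it; y points along the fingers, z is the direction in which the jaws open and shut, and the axes are right-handed (so a half turn about y gives the same grasp; the last joint's range is limited). The gripper opens to 85 mm and grips with 20 to 120 N. Pads are 22 mm wide; open, the fingers measure 114 mm over their backs; the gripper's body (76 mm by 85 mm) begins 54 mm behind the grasp point. The pads swing forward as they close: fully open they stand 13 mm farther back than shut.
Start: joints at [-0.9, 0.04, 0.085, 0, -1.615, -0.334], TCP at [198.289, -566.264, 231.261] pointing down, gripper open.
Joint ranges: [-2.56, 2.56], [-1.29, 2.01], [-1.08, 1.49], [-3.29, 1.98], [-2.81, -0.18], [-2.99, 2.99]. Speed limits (rad/s): [2.57, 2.57, 3.01, 3.14, 3.14, 3.14].

## Interface

Orientations are given as a unit quaternion [w, x, y, z].
In Python, from station import ctrl, eyes, ticket gives the robot as it stands.
- The arm moves only by the tool move_arm, never from a script. Its argument "rows" is a list of rows, each an object of numbers: "x", "y", "z": the shift along the tool's x, y, z in cm; "ax", "ay", "az": the turn, a rotation vector about the tool's x, y, z in degrees. A call has 1 to 20 rows; each row shifts and turns the pose as measured when the row begins, along the tool's axes as they then stand; what a row does not reach is not made up. A row lasts 1/12 s, in which the tool goes at most 41.7 mm and 7.16 degrees, less where a joint would pass 70% of its speed; a pose out of reach is approached as far as the arm can. A call is refused whole if a number of a shift passes 4.17 or a number of a turn 7.16, either way. A call with a gripper value outside its range is refused whole. "hand" is the opening, from 0 (shut) to 1 (fully open), set as the call begins (left out, the last holds). The fingers move at their own pace and stop on an object; "squeeze" is the grip in N (left out, the last holds). Time passes only in rows, so rows that do not move let the fingers close. It gives the time, the measured TCP pose, the force and the opening at its end, in the units of the state.
- ctrl.sense(): the state, without advancing time (a new reading comes with each control period).
- eyes.capture(name): name is "scene" or "top" or "wrist"; returns the picture (480x640x3 uint8, red, green, blue); there is no depth.
- eyes.camera_params(name): a dict with "fx", "fy", "cx", "cy" (pixels), "R" (3x3) and "t" (3): a world point X has camera coordinates R X + t. Camera axes: x right, y down, z forward; pixel columns grow to the right and rows downward; lengths in mm; the calibration is good to about 2 mm. A picture is of the moment at which its call begins: read the wrist's pose just before it. camera_params takes no time and is no camera call; for the wrist camera it gives the pose at the moment of the call.
- ticket.sign_off(): hands the job in, once; it reports no verdict.
The state is a dict: "time": time; "qpos": joint angles; "dq": joint speeds; "joint_efforts": joint torques, N m; "tool_pos": TCP position; "eef_rot": TCP orientation; "contact_force": force on the tool from outside, world axes, zero at the start; "wrist_torque": the same for the moment, N m; "opening": finger opening in mm.
Only numpy, scipy, OpenCV 4.12 (cv2) and the standard library are available. Lean on these libraries where they do the work, as an engineer would, in place of code of your own. Each camera call takes 0.05 s, during which the arm holds its last target.

## Working session

There is one attempt and no reset: what is moved stays moved. The work goes in short steps, Python scripts to look and compute and a tool call to move; the robot and the scene stay as the last step left them, time stands still between calls to the robot, and variables do not carry over. Pictures are saved under pics/ and viewed, and the job is handed in when it is done.

Besides the shell and the picture viewer there is one more tool, called after "Call:" by a JSON object that holds its "api" and its "payload". move_arm: Moves the arm, as the interface text tells. Its arguments: {"type":"object","properties":{"rows":{"type":"array"},"hand":{"type":"number"},"squeeze":{"type":"number"}},"required":["rows"]}

```bash
ls; mkdir -p pics
python3 - <<'E'
from station import ctrl, eyes
import cv2
print(ctrl.sense())
for n in("scene","top","wrist"):
    p=eyes.camera_params(n); print(n,p)
    cv2.imwrite(f"pics/{n}0.png",eyes.capture(n)[:,:,::-1])
E
```

```text
pics
{'time': 0.0, 'qpos': array([-9.00269725e-01,  4.08114906e-02,  8.37774992e-02, -4.26524799e-04,
       -1.61552657e+00, -3.33725503e-01]), 'dq': array([ 3.14130637e-04,  1.22045230e-05,  9.81481079e-04, -6.11030374e-04,
        1.60505633e-03, -3.56852057e-05]), 'joint_efforts': array([ 9.14658158e-04, -3.68199205e+01,  3.47419775e+01,  6.93244502e+00,
       -5.50290672e-03,  1.68904131e-05]), 'tool_pos': array([ 198.24288825, -565.94011852,  230.26801879]), 'eef_rot': array([ 0.69772199, -0.69648346, -0.11835347,  0.11868977]), 'contact_force': array([-0.39170819, -0.10953507,  0.13130702]), 'wrist_torque': array([ 0.01148722, -0.0212013 ,  0.02629491]), 'opening': 85.63045100490433}
scene {'fx': 616.1145236875725, 'fy': 616.1145236875725, 'cx': 308.98080863770195, 'cy': 240.37316206862855, 'R': array([[ 0.89636952, -0.44263279,  0.02445193],
       [-0.18750416, -0.42853792, -0.88385374],
       [ 0.40170122,  0.78767472, -0.46712382]]), 't': array([-516.60603364,  184.77296772, 1462.7160134 ])}
top {'fx': 488.79376761788967, 'fy': 488.79376761788967, 'cx': 324.3605675345797, 'cy': 243.29714981869236, 'R': array([[ 1.84217031e-02, -9.99830305e-01,  3.40734384e-05],
       [-9.97800069e-01, -1.83864670e-02, -6.36942770e-02],
       [ 6.36840949e-02,  1.13935858e-03, -9.97969457e-01]]), 't': array([ -74.45750156,  557.68156601, 1131.0806357 ])}
wrist {'fx': 357.1235224186205, 'fy': 357.1235224186205, 'cx': 321.3154007994523, 'cy': 240.4127351165826, 'R': array([[-3.30316319e-01,  9.43870198e-01,  4.23788733e-04],
       [ 9.04616930e-01,  3.16451066e-01,  2.85529217e-01],
       [ 2.69368410e-01,  9.46983263e-02, -9.58369911e-01]]), 't': array([599.53243372, -36.17827471, 378.93724268])}
```

View pics/scene0.png

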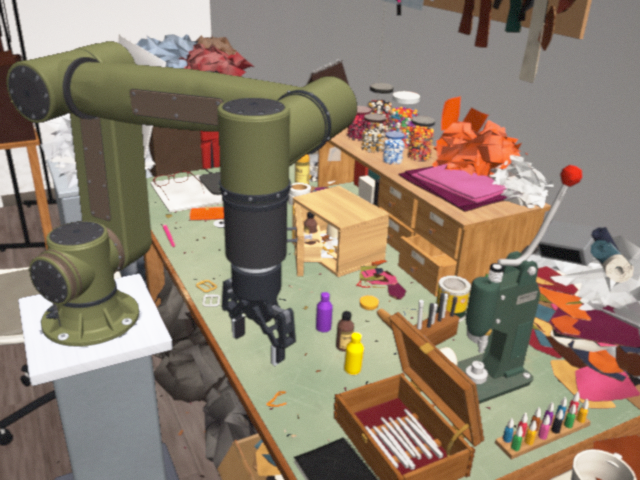

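View pics/top0.png

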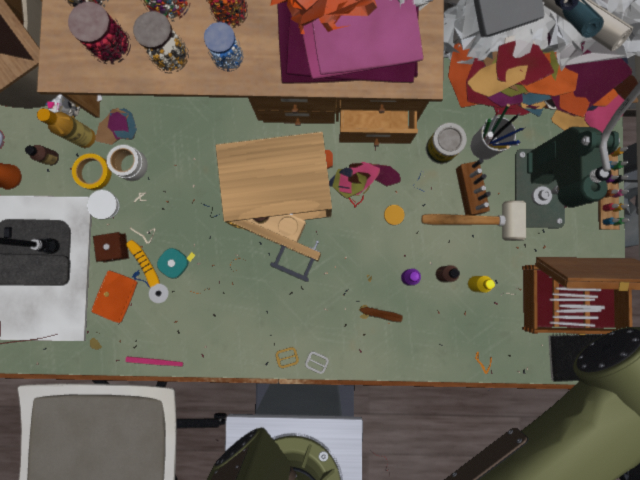

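View pics/wrist0.png

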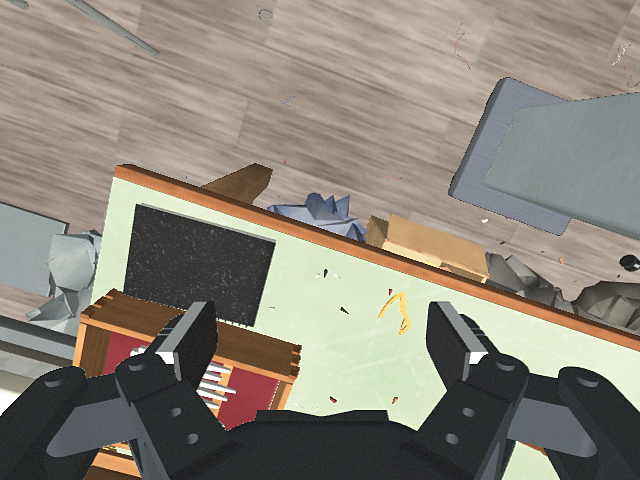

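The three upright bottles in the top view are purple (411,277), dark brown (447,274) and yellow (482,284). Another brown one lies at far left (40,155). The brown one at (447,274) fits, because it has a black cap and stands right of the cupboard. I'll confirm it in a crop.

Run:
```python
import cv2, numpy as np
t=cv2.imread("pics/top0.png"); s=cv2.imread("pics/scene0.png")
a=cv2.resize(t[120:300,200:360],None,fx=5,fy=5,interpolation=cv2.INTER_CUBIC)[:, :]
a=cv2.resize(t[125:285,205:345],None,fx=3.7,fy=3.7,interpolation=cv2.INTER_CUBIC)
cv2.imwrite("pics/c1.png",a)
cv2.imwrite("pics/c2.png",cv2.resize(t[250:310,390:510],None,fx=6,fy=6,interpolation=cv2.INTER_CUBIC))
cv2.imwrite("pics/c3.png",cv2.resize(s[180:380,280:400],None,fx=3,fy=3,interpolation=cv2.INTER_CUBIC))
```

```text
(no output)
```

View pics/c1.png

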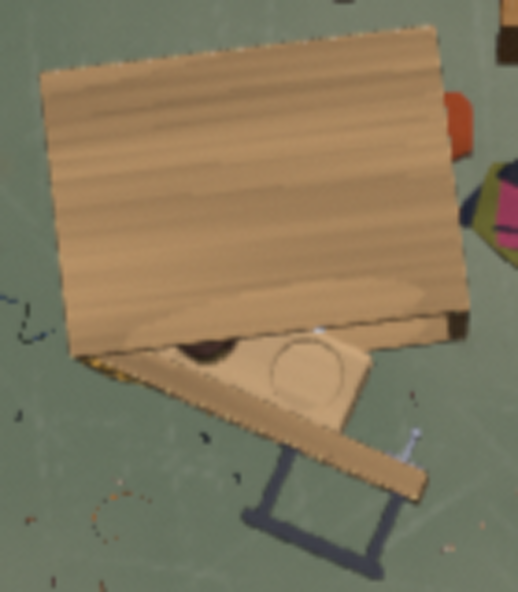

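View pics/c2.png

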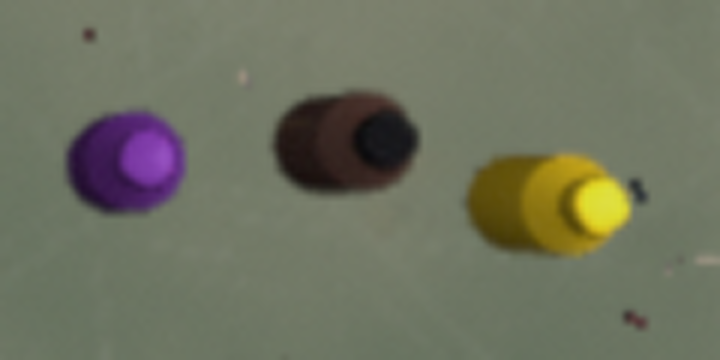

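View pics/c3.png

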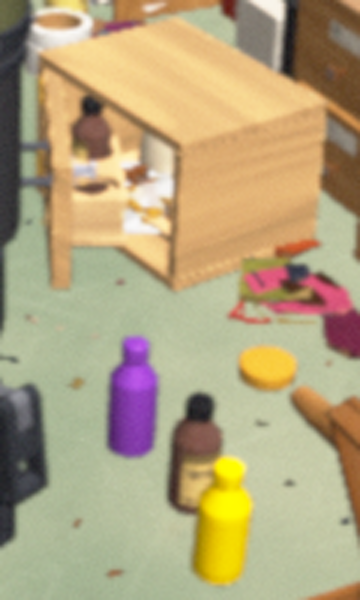

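Crop confirmed: the brown bottle with black cap is at c2 (345,140), its cap top at (387,137). It stands between the purple one, c2 (125,160), and the yellow one, c2 (550,205). Next I'll fit the cupboard pose, door angle and bottle.

```bash
cat > h.py <<'E'
import numpy as np, cv2
from scipy.optimize import least_squares
from scipy.spatial.transform import Rotation as Ro
def proj(p,X):
    X=np.atleast_2d(X); c=X@p["R"].T+p["t"]
    return np.c_[p["fx"]*c[:,0]/c[:,2]+p["cx"],p["fy"]*c[:,1]/c[:,2]+p["cy"]]
def back(p,u,v,z):
    d=p["R"].T@np.array([(u-p["cx"])/p["fx"],(v-p["cy"])/p["fy"],1.]); o=-p["R"].T@p["t"]
    return o+d*(z-o[2])/d[2]
def rz(a): c,s=np.cos(a),np.sin(a); return np.array([[c,-s,0],[s,c,0],[0,0,1]])
def quat(q): return Ro.from_quat([q[1],q[2],q[3],q[0]])
E
python3 - <<'E'
from h import *
from station import eyes
p=eyes.camera_params("top")
g=lambda u,v,z: back(p,205+u/3.7,125+v/3.7,z)
C=[g(40,73,150),g(436,27,150),g(468,312,150),g(72,356,150)]
for c in C: print(c.round(1))
H=[g(245,516,121),g(382,575,121)];print(H[0].round(1),H[1].round(1), np.linalg.norm(H[0]-H[1]))
D=[g(427,478,136),g(418,502,136)];print("edge inner/outer?",D)
print("hole",g(307,375,70))
b=lambda u,v,z: back(p,390+u/6,250+v/6,z)
print("cap",b(387,137,95),"bottom left edge",b(277,143,0),"shoulder",b(418,140,80))
pc=lambda u,v,z: back(p,u,v,z)
print("purple",b(148,157,95),b(68,163,0),"yellow",b(601,206,95),b(468,203,0))
# cupboard fit: bl,br,fr,fl
loc=np.array([[82.5,114,150],[82.5,-114,150],[-82.5,-114,150],[-82.5,114,150]])
f=lambda q:((loc@rz(q[2]).T+[q[0],q[1],0])-np.array(C))[:,:2].ravel()
r=least_squares(f,[500,0,0]);print(r.x,r.fun.round(1))
x,y,a=r.x
hinge=rz(a)@[-82.5,100,116]+[x,y,0];hm=(H[0]+H[1])/2
print("hinge",hinge,"dist hinge-handle",np.linalg.norm((hm-hinge)[:2]),np.hypot(48,155))
d=(hm-hinge)[:2];print("door angle", a-(np.arctan2(d[1],d[0])-np.arctan2(-155,-48)))
d=(H[0]-H[1]);print("bar angle door",a-np.arctan2(-d[0],d[1]))
E
```

```text
[754.3 168.1 150. ]
[785.1 -56.8 150. ]
[621.9 -77.9 150. ]
[592.8 144.8 150. ]
[505.1  48.2 121. ] [472.6 -31.4 121. ] 86.01478760150971
edge inner/outer? [array([528.29012081, -56.4046142 , 136.        ]), array([514.54712018, -51.54792825, 136.        ])]
hole [592.28956171  18.26978971  70.        ]
cap [ 494.64844218 -349.58613944   95.        ] bottom left edge [ 492.25870784 -331.2519098     0.        ] shoulder [ 493.87814957 -365.0112514    80.        ]
purple [ 485.7830867  -262.66484501   95.        ] [ 482.82726521 -248.51953625    0.        ] yellow [ 471.04799472 -427.37932321   95.        ] [ 469.95185915 -406.91305811    0.        ]
[6.88530303e+02 4.45669139e+01 1.33947355e-01] [ 0.7  0.4  0.4 -0.6  0.1 -1.5 -1.3  1.7]
hinge [593.41458349 132.65351825 116.        ] dist hinge-handle 162.42028279414436 162.2621335986927
door angle 0.5331957978007659
bar angle door 0.5208343302071609
```

```bash
cat >> h.py <<'E'
A=0.134; HG=np.array([593.4,132.7,0])
def door(th,loc): return HG+rz(A-th)@np.array(loc,float)
def down(yaw,sgn=1):
    # tool y down, tool z horizontal along yaw
    z=sgn*np.array([np.cos(yaw),np.sin(yaw),0]);y=np.array([0,0,-1.]);return Ro.from_matrix(np.c_[np.cross(y,z),y,z])
def plan(s,pos,rot):
    R0=quat(s["eef_rot"]); d=R0.inv().apply(np.array(pos)-s["tool_pos"])/10; w=np.degrees((R0.inv()*rot).as_rotvec())
    return "shift cm",d.round(2),"turn deg",w.round(1),"rows",max(np.linalg.norm(d)/4.1,np.abs(w).max()/7.1).round(1)
E
cat >> h.py <<'E'
def show(s):
    print("t",round(s["time"],2),"pos",s["tool_pos"].round(1),"F",s["contact_force"].round(1),"open",round(s["opening"],1)); print(quat(s["eef_rot"]).as_matrix().round(3))
E
python3 - <<'E'
from h import *
from station import ctrl
s=ctrl.sense(); show(s);print(s["qpos"])
p=door(.53,[-48,-155,0]);print(p)
for sg in(1,-1): print(plan(s,[p[0],p[1],230],down(A-.53,sg)))
E
```

```text
t 0.15 pos [ 198.3 -566.   230.5] F [ 0.  -0.4  0.8] open 85.6
[[ 0.944 -0.001 -0.33 ]
 [ 0.33   0.001  0.944]
 [-0.    -1.     0.001]]
[-9.00296283e-01  4.06544036e-02  8.40776321e-02 -3.46368782e-04
 -1.61551859e+00 -3.33689162e-01]
[489.32635397   8.21033697   0.        ]
('shift cm', array([46.45,  0.11, 44.58]), 'turn deg', array([-0.00e+00,  1.32e+02, -1.00e-01]), 'rows', np.float64(18.6))
('shift cm', array([46.45,  0.11, 44.58]), 'turn deg', array([ -0.1, -48. ,   0. ]), 'rows', np.float64(15.7))
```

Call:
{"api": "move_arm", "payload": {"rows": [{"x": 2.7,"z": 2.6},{"x": 2.7,"z": 2.6},{"x": 2.7,"z": 2.6},{"x": 2.7,"z": 2.6},{"x": 2.7,"z": 2.6},{"x": 2.7,"z": 2.6},{"x": 2.7,"z": 2.6},{"x": 2.7,"z": 2.6},{"x": 2.7,"z": 2.6},{"x": 2.7,"z": 2.6},{"x": 2.7,"z": 2.6},{"x": 2.7,"z": 2.6},{"ay": -7},{"ay": -7},{"ay": -7},{"ay": -7},{"ay": -7},{"ay": -7}], "hand": 0.35, "squeeze": 40}}

```text
invalid input
```

```bash
cat >> h.py <<'E'
def ang_from_pos(p):
    "door angle if tool axis at bar"
    d=np.array(p)[:2]-HG[:2]; return A-(np.arctan2(d[1],d[0])-np.arctan2(-155,-48))%(2*np.pi)
E
python3 - <<'E'
from h import *
from station import ctrl,eyes
s=ctrl.sense(); show(s)
p=door(.53,[-48,-155,0])
print(plan(s,[p[0],p[1],180],down(A-.53,-1)))
cv2.imwrite("pics/top1.png",eyes.capture("top")[:,:,::-1]);cv2.imwrite("pics/w1.png",eyes.capture("wrist")[:,:,::-1])
E
```

```text
t 0.15 pos [ 198.3 -566.   230.5] F [ 0.  -0.4  0.8] open 85.6
[[ 0.944 -0.001 -0.33 ]
 [ 0.33   0.001  0.944]
 [-0.    -1.     0.001]]
('shift cm', array([46.45,  5.11, 44.57]), 'turn deg', array([ -0.1, -48. ,   0. ]), 'rows', np.float64(15.8))
```

Call:
{"api": "move_arm", "payload": {"rows": [{"x": 2.7,"y": 0,"z": 2.6,"ax": 0,"ay": 0,"az": 0}], "hand": 0.35, "squeeze": 40}}

```text
time: 0.33
tool_pos: [213.3, -534.6, 228.4]
eef_rot: [0.699, -0.696, -0.116, 0.118]
contact_force: [2.0, 1.8, -0.7]
opening: 75.5
```

Call:
{"api": "move_arm", "payload": {"rows": [{"x": 2.7,"y": 0,"z": 2.6,"ax": 0,"ay": 0,"az": 0},{"x": 2.7,"y": 0,"z": 2.6,"ax": 0,"ay": 0,"az": 0},{"x": 2.7,"y": 0,"z": 2.6,"ax": 0,"ay": 0,"az": 0},{"x": 2.7,"y": 0,"z": 2.6,"ax": 0,"ay": 0,"az": 0},{"x": 2.7,"y": 0,"z": 2.6,"ax": 0,"ay": 0,"az": 0},{"x": 2.7,"y": 0,"z": 2.6,"ax": 0,"ay": 0,"az": 0},{"x": 2.7,"y": 0,"z": 2.6,"ax": 0,"ay": 0,"az": 0},{"x": 2.7,"y": 0,"z": 2.6,"ax": 0,"ay": 0,"az": 0},{"x": 2.7,"y": 0,"z": 2.6,"ax": 0,"ay": 0,"az": 0},{"x": 2.7,"y": 0,"z": 2.6,"ax": 0,"ay": 0,"az": 0},{"x": 2.7,"y": 0,"z": 2.6,"ax": 0,"ay": 0,"az": 0},{"x": 0,"y": 0,"z": 0,"ax": 0,"ay": -7,"az": 0},{"x": 0,"y": 0,"z": 0,"ax": 0,"ay": -7,"az": 0},{"x": 0,"y": 0,"z": 0,"ax": 0,"ay": -7,"az": 0},{"x": 0,"y": 0,"z": 0,"ax": 0,"ay": -7,"az": 0},{"x": 0,"y": 0,"z": 0,"ax": 0,"ay": -7,"az": 0},{"x": 0,"y": 0,"z": 0,"ax": 0,"ay": -7,"az": 0}]}}

```text
time: 1.75
tool_pos: [407.7, -143.0, 226.6]
eef_rot: [0.61, -0.604, -0.363, 0.361]
contact_force: [-0.4, 0.4, 0.3]
opening: 30.1
```

Run:
```python
from h import *
from station import ctrl,eyes
s=ctrl.sense(); show(s)
p=door(.53,[-48,-155,0])
print(plan(s,[p[0],p[1],180],down(A-.53,-1)))
```

```text
t 1.75 pos [ 407.7 -143.   226.6] F [-0.4  0.4  0.3] open 30.1
[[ 0.475 -0.001 -0.88 ]
 [ 0.88   0.009  0.475]
 [ 0.008 -1.     0.006]]
('shift cm', array([ 1.715e+01,  4.790e+00, -1.000e-02]), 'turn deg', array([-0.3, -5.7,  0.5]), 'rows', np.float64(4.3))
```

Call:
{"api": "move_arm", "payload": {"rows": [{"x": 3.7,"y": 1.0,"z": 0.0,"ax": 0,"ay": -3,"az": 0},{"x": 3.7,"y": 1.0,"z": 0.1,"ax": 0,"ay": -3,"az": 0},{"x": 3.6,"y": 1.0,"z": 0.2,"ax": 0,"ay": 0,"az": 0},{"x": 3.4,"y": 1.0,"z": 0.2,"ax": 0,"ay": 0,"az": 0},{"x": 2.0,"y": 0.8,"z": 0.2,"ax": 0,"ay": 0,"az": 0},{"x": 0,"y": 0,"z": 0,"ax": 0,"ay": 0,"az": 0}]}}

```text
time: 2.25
tool_pos: [469.8, 14.6, 179.4]
eef_rot: [0.588, -0.584, -0.398, 0.393]
contact_force: [0.3, 0.2, -0.8]
opening: 30.1
```

Run:
```python
from h import *
from station import ctrl,eyes
s=ctrl.sense(); show(s)
p=door(.53,[-48,-155,0])
print(plan(s,[p[0],p[1],97],down(A-.53,-1)))
cv2.imwrite("pics/top1.png",eyes.capture("top")[:,:,::-1]);cv2.imwrite("pics/w1.png",eyes.capture("wrist")[:,:,::-1])
```

```text
t 2.25 pos [469.8  14.6 179.4] F [ 0.3  0.2 -0.8] open 30.1
[[ 0.374  0.003 -0.927]
 [ 0.927  0.01   0.374]
 [ 0.01  -1.     0.001]]
('shift cm', array([ 0.06,  8.24, -2.06]), 'turn deg', array([-0.1,  0.7,  0.6]), 'rows', np.float64(2.1))
```

View pics/w1.png

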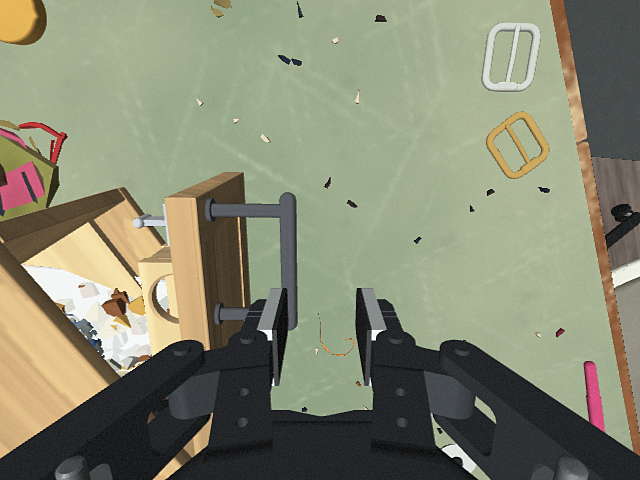

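Run:
```python
from h import *
from station import ctrl,eyes
p=eyes.camera_params("wrist")
for th in(.5,.53,.56): print(th,proj(p,[door(th,[-48,-155-45,121]),door(th,[-48,-155+45,121])]).round(0).tolist())
print(back(p,288,195,121),back(p,288,328,121))
```

```text
0.5 [[276.0, 189.0], [284.0, 329.0]]
0.53 [[287.0, 191.0], [289.0, 331.0]]
0.56 [[297.0, 194.0], [294.0, 333.0]]
[472.06117957 -31.13789665 121.        ] [506.49901209  47.61193295 121.        ]
```

Wrist view: the bar runs from (288,195) to (288,328), which matches the predicted θ = 0.53. Now I'll straddle it.

Call:
{"api": "move_arm", "payload": {"rows": [{"x": 0.1,"y": 0,"z": -2.0,"ax": 0,"ay": 0.7,"az": 0.5},{"x": 0,"y": 2.0,"z": -0.1,"ax": 0,"ay": 0,"az": 0},{"x": 0,"y": 2.5,"z": 0,"ax": 0,"ay": 0,"az": 0},{"x": 0,"y": 2.5,"z": 0,"ax": 0,"ay": 0,"az": 0},{"x": 0,"y": 1.5,"z": 0,"ax": 0,"ay": 0,"az": 0},{"x": 0,"y": 0.4,"z": 0,"ax": 0,"ay": 0,"az": 0}]}}

```text
time: 2.85
tool_pos: [493.3, -0.1, 96.2]
eef_rot: [-0.588, 0.592, 0.394, -0.386]
contact_force: [-0.4, -0.3, 0.0]
opening: 29.6
```

Run:
```python
from h import *
from station import ctrl,eyes
s=ctrl.sense(); show(s)
print(ang_from_pos(s["tool_pos"]))
p=door(.53,[-48,-155,0])
print(plan(s,[p[0],p[1],96],down(A-.53,-1)))
th=.53
for d in (.5,.45,.4,.3,.2,.1,.05,0): p=door(d,[-48,-155,96]); print(d,p)
cv2.imwrite("pics/w2.png",eyes.capture("wrist")[:,:,::-1])
```

```text
t 2.85 pos [ 4.933e+02 -1.000e-01  9.620e+01] F [-0.4 -0.3  0. ] open 29.6
[[ 0.392  0.013 -0.92 ]
 [ 0.92   0.002  0.392]
 [ 0.007 -1.    -0.011]]
-5.803531962964195
('shift cm', array([0.61, 0.02, 0.69]), 'turn deg', array([ 0.7, -0.4,  0.4]), 'rows', np.float64(0.2))
0.5 [493.10731331   5.14461205  96.        ]
0.45 [4.99607765e+02 2.91477902e-01 9.60000000e+01]
0.4 [506.34264918  -4.23070389  96.        ]
0.3 [520.44783333 -12.23785351  96.        ]
0.2 [535.28193142 -18.79683199  96.        ]
0.1 [550.69672603 -23.84210422  96.        ]
0.05 [558.57393833 -25.78074151  96.        ]
0 [566.53819764 -27.32325948  96.        ]
```

View pics/w2.png

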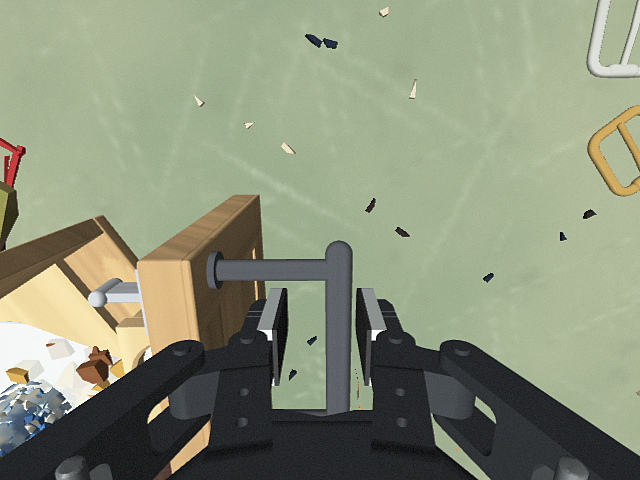

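The bar at (338,300) sits between the pads, and the posts are clear. Closing along the arc.

Call:
{"api": "move_arm", "payload": {"rows": [{"x": 0.6,"y": 0,"z": -0.2,"ax": 0.5,"ay": 0,"az": 0},{"x": -0.25,"y": 0,"z": -0.8,"ax": 0,"ay": -3.0,"az": 0},{"x": -0.25,"y": 0,"z": -0.8,"ax": 0,"ay": -3.0,"az": 0},{"x": -0.25,"y": 0,"z": -0.8,"ax": 0,"ay": -3.0,"az": 0},{"x": -0.25,"y": 0,"z": -0.8,"ax": 0,"ay": -3.0,"az": 0},{"x": -0.25,"y": 0,"z": -0.8,"ax": 0,"ay": -3.0,"az": 0}]}}

```text
time: 3.4
tool_pos: [537.4, -20.0, 107.0]
eef_rot: [-0.53, 0.533, 0.472, -0.46]
contact_force: [0.1, -0.1, 0.4]
opening: 29.9
```

```bash
cat >> h.py <<'E'
def dl(s):
    "tool in door-ish coords"
    R=quat(s["eef_rot"]).as_matrix(); z=-R[:,2]; yaw=np.arctan2(z[1],z[0])
    # bar contact: angle if bar center is z offset o inward of TCP
    for o in (-10,0,10):
        p=s["tool_pos"]+z*o; d=p[:2]-HG[:2]; n=np.hypot(*d)
        # solve normal depth: find th so that local x = -48
        f=lambda th:(rz(A-th).T@(np.array([p[0],p[1],0])-HG))
        from scipy.optimize import brentq
        th=brentq(lambda t:f(t)[0]+48,-.4,1.75)
        print("bar off",o,"th",round(th,3),"along",f(th)[1].round(1))
    print("yaw th",round(A-yaw,3),"Fnormal",round(float(s["contact_force"]@z),1),"Fside",round(float(s["contact_force"]@R[:,0]),1))
E
cat > st.py <<'E'
from h import *
from station import ctrl
s=ctrl.sense(); show(s); dl(s)
E
python3 st.py
```

```text
t 3.4 pos [537.4 -20.  107. ] F [ 0.1 -0.1  0.4] open 29.9
[[ 0.131  0.015 -0.991]
 [ 0.991  0.009  0.131]
 [ 0.011 -1.    -0.014]]
bar off -10 th 0.25 along -158.0
bar off 0 th 0.186 along -155.4
bar off 10 th 0.122 along -153.4
yaw th 0.265 Fnormal 0.1 Fside -0.1
```

Call:
{"api": "move_arm", "payload": {"rows": [{"x": 0,"y": 0.8,"z": 0,"ax": 0.8,"ay": 0,"az": 0},{"x": 0,"y": 0.2,"z": 0,"ax": 0,"ay": 0,"az": 0}]}}

```text
time: 3.57
tool_pos: [540.3, -20.4, 100.0]
eef_rot: [0.534, -0.53, -0.47, 0.462]
contact_force: [-0.1, -0.7, -0.3]
opening: 30.0
```

```bash
python3 st.py
python3 - <<'E'
from h import *
from station import eyes
cv2.imwrite("pics/w3.png",eyes.capture("wrist")[:,:,::-1])
E
```

```text
t 3.57 pos [540.3 -20.4 100. ] F [-0.1 -0.7 -0.3] open 30.0
[[ 0.132  0.005 -0.991]
 [ 0.991  0.011  0.132]
 [ 0.012 -1.    -0.004]]
bar off -10 th 0.231 along -157.2
bar off 0 th 0.167 along -154.8
bar off 10 th 0.103 along -153.0
yaw th 0.266 Fnormal -0.1 Fside -0.7
```

View pics/w3.png

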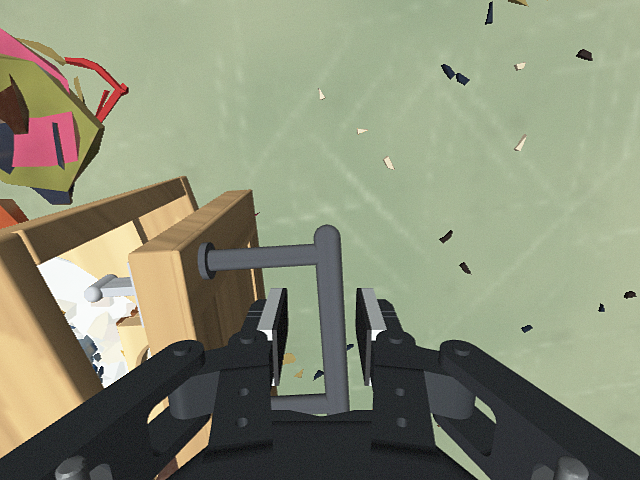

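Call:
{"api": "move_arm", "payload": {"rows": [{"x": -0.1,"y": 0.1,"z": -0.4,"ax": 0,"ay": -2.5,"az": 0},{"x": -0.15,"y": 0.2,"z": -0.45,"ax": 0,"ay": -2.5,"az": 0},{"x": -0.15,"y": 0.2,"z": -0.45,"ax": 0,"ay": -2.5,"az": 0},{"x": -0.1,"y": 0.2,"z": -0.35,"ax": 0,"ay": -1.5,"az": 0},{"x": 0,"y": 0,"z": -0.2,"ax": 0,"ay": -1,"az": 0}]}}

```text
time: 4.03
tool_pos: [559.1, -25.5, 95.5]
eef_rot: [-0.49, 0.488, 0.516, -0.506]
contact_force: [-0.5, 0.0, -0.5]
opening: 29.9
```

```bash
python3 st.py
python3 - <<'E'
from h import *
from station import eyes
cv2.imwrite("pics/w4.png",eyes.capture("wrist")[:,:,::-1])
E
```

```text
t 4.03 pos [559.1 -25.5  95.5] F [-0.5  0.  -0.5] open 29.9
[[-0.044  0.008 -0.999]
 [ 0.999  0.012 -0.044]
 [ 0.011 -1.    -0.009]]
bar off -10 th 0.111 along -157.6
bar off 0 th 0.047 along -154.6
bar off 10 th -0.018 along -152.2
yaw th 0.09 Fnormal -0.5 Fside 0.1
```

View pics/w4.png

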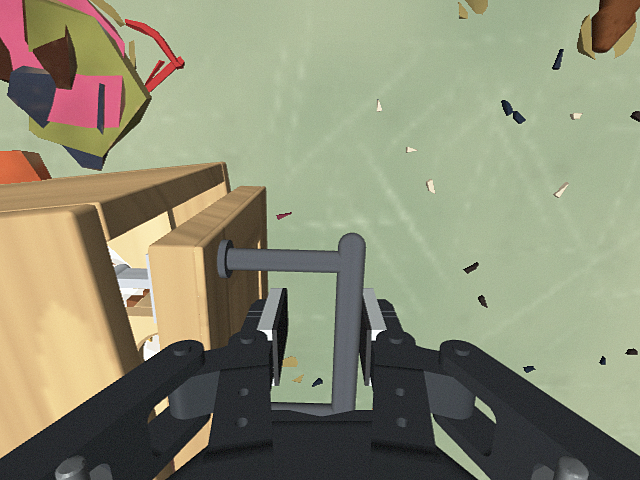

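Contact is now with the robot-side finger, θ ≈ 0.11 and forces still low. Slow feel steps from here.

Call:
{"api": "move_arm", "payload": {"rows": [{"x": -0.05,"y": 0,"z": -0.2,"ax": 0,"ay": -0.5,"az": 0},{"x": -0.05,"y": 0,"z": -0.2,"ax": 0,"ay": -0.5,"az": 0}]}}

```text
time: 4.25
tool_pos: [563.3, -25.9, 96.4]
eef_rot: [-0.485, 0.484, 0.52, -0.51]
contact_force: [-0.8, 0.0, -0.3]
opening: 29.6
```

Call:
{"api": "move_arm", "payload": {"rows": [{"x": -0.05,"y": 0,"z": -0.2,"ax": 0,"ay": -0.5,"az": 0}]}}

```text
time: 4.33
tool_pos: [565.5, -26.2, 96.7]
eef_rot: [-0.482, 0.482, 0.523, -0.512]
contact_force: [-0.6, -0.9, 0.1]
opening: 30.0
```

Call:
{"api": "move_arm", "payload": {"rows": [{"x": -0.05,"y": 0,"z": -0.2,"ax": 0,"ay": -0.5,"az": 0}]}}

```text
time: 4.42
tool_pos: [567.6, -26.4, 96.9]
eef_rot: [-0.48, 0.479, 0.525, -0.514]
contact_force: [-0.2, -0.8, -0.3]
opening: 30.1
```

```bash
python3 st.py
```

```text
t 4.42 pos [567.6 -26.4  96.9] F [-0.2 -0.8 -0.3] open 30.1
[[-0.08   0.009 -0.997]
 [ 0.997  0.012 -0.08 ]
 [ 0.011 -1.    -0.01 ]]
bar off -10 th 0.056 along -156.7
bar off 0 th -0.008 along -153.9
bar off 10 th -0.073 along -151.7
yaw th 0.054 Fnormal -0.3 Fside -0.8
```

Call:
{"api": "move_arm", "payload": {"rows": [{"x": -0.05,"y": 0,"z": -0.15,"ax": 0,"ay": -0.5,"az": 0}]}}

```text
time: 4.5
tool_pos: [569.0, -26.9, 97.0]
eef_rot: [-0.478, 0.477, 0.527, -0.517]
contact_force: [-7.3, 0.4, 2.7]
opening: 30.1
```

Call:
{"api": "move_arm", "payload": {"rows": [{"x": -0.05,"y": 0,"z": -0.15,"ax": 0,"ay": -0.5,"az": 0}]}}

```text
time: 4.58
tool_pos: [569.1, -27.4, 97.0]
eef_rot: [-0.476, 0.473, 0.528, -0.52]
contact_force: [-15.1, 1.8, 7.5]
opening: 30.0
```

Call:
{"api": "move_arm", "payload": {"rows": [{"x": -0.05,"y": 0,"z": -0.15,"ax": 0,"ay": -0.5,"az": 0}]}}

```text
time: 4.67
tool_pos: [569.0, -27.8, 97.2]
eef_rot: [-0.474, 0.47, 0.53, -0.523]
contact_force: [-13.4, 1.6, 6.8]
opening: 29.7
```

```bash
python3 st.py
python3 - <<'E'
from h import *
from station import eyes
cv2.imwrite("pics/w5.png",eyes.capture("wrist")[:,:,::-1])
cv2.imwrite("pics/t5.png",cv2.resize(eyes.capture("top")[120:300,200:360,::-1],None,fx=3.3,fy=3.3,interpolation=cv2.INTER_CUBIC))
E
```

```text
t 4.67 pos [569.  -27.8  97.2] F [-13.4   1.6   6.8] open 29.7
[[-0.109  0.001 -0.994]
 [ 0.994  0.011 -0.109]
 [ 0.011 -1.    -0.002]]
bar off -10 th 0.049 along -158.1
bar off 0 th -0.015 along -155.1
bar off 10 th -0.08 along -152.7
yaw th 0.025 Fnormal -13.1 Fside 3.1
```

View pics/w5.png

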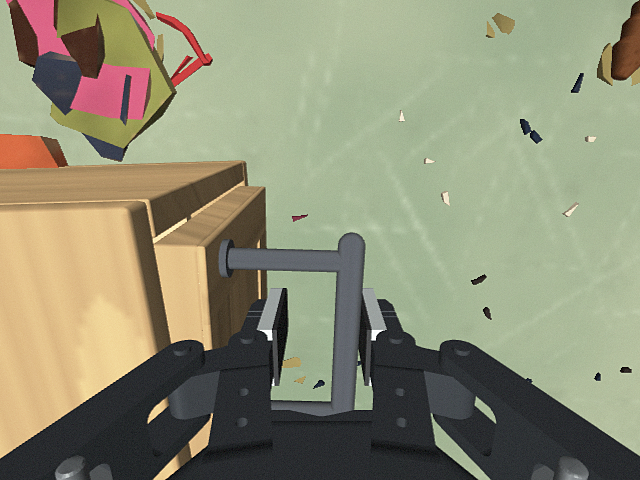

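View pics/t5.png

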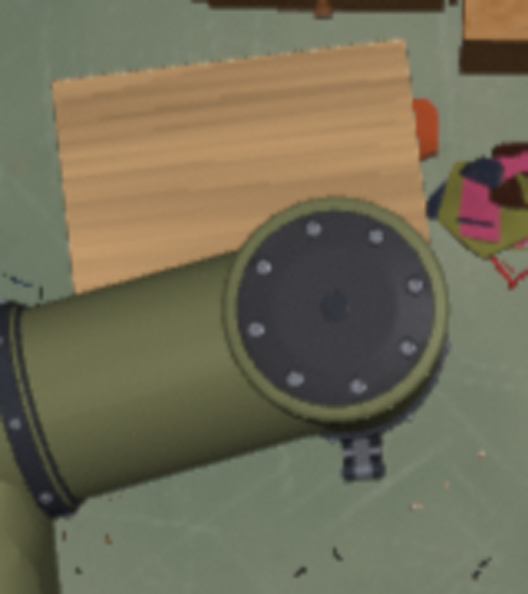

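Run:
```python
from h import *
from station import ctrl,eyes
s=ctrl.sense(); F=s["contact_force"];T=s["wrist_torque"]*1000
print(F,T)
# line of action: r = FxT/F^2 + k F
r0=np.cross(F,T)/(F@F)
for k in (-60,-30,0,30,60): print((r0+k*F/np.linalg.norm(F)).round(0))
p=eyes.camera_params("wrist")
print(proj(p,[rz(A)@[-82.5,y,150]+[688.5,44.6,0] for y in(-114,-60,-30,0,30)]).round(0).tolist())
print(proj(p,[door(t,[-48,-155-45,121]) for t in(0.05,0.02,0,-.03)]).round(0).tolist())
```

```text
[-11.12934569   1.83233898   5.71633885] [ 541.60411475 3187.41096022  187.16343289]
[ -59.   24. -255.]
[ -85.   28. -242.]
[-112.   32. -228.]
[-138.   37. -214.]
[-165.   41. -201.]
[[132.0, 202.0], [165.0, 381.0], [179.0, 459.0], [192.0, 526.0], [202.0, 584.0]]
[[351.0, 229.0], [334.0, 225.0], [322.0, 223.0], [305.0, 219.0]]
```

Call:
{"api": "move_arm", "payload": {"rows": [{"x": 0,"y": 0,"z": 0.4,"ax": 0,"ay": 0,"az": 0},{"x": 0,"y": -0.8,"z": 0.2,"ax": 0,"ay": 0,"az": 0},{"x": 0,"y": -0.2,"z": 0,"ax": 0,"ay": 0,"az": 0}]}}

```text
time: 5.02
tool_pos: [562.5, -28.8, 107.7]
eef_rot: [-0.475, 0.469, 0.529, -0.524]
contact_force: [1.2, 0.1, -0.2]
opening: 30.0
```

```bash
python3 st.py
python3 - <<'E'
from h import *
from station import eyes
cv2.imwrite("pics/w6.png",eyes.capture("wrist")[:,:,::-1])
E
```

```text
t 5.02 pos [562.5 -28.8 107.7] F [ 1.2  0.1 -0.2] open 30.0
[[-0.109 -0.    -0.994]
 [ 0.994  0.011 -0.109]
 [ 0.011 -1.    -0.001]]
bar off -10 th 0.09 along -160.6
bar off 0 th 0.027 along -157.2
bar off 10 th -0.037 along -154.4
yaw th 0.024 Fnormal 1.2 Fside -0.0
```

View pics/w6.png

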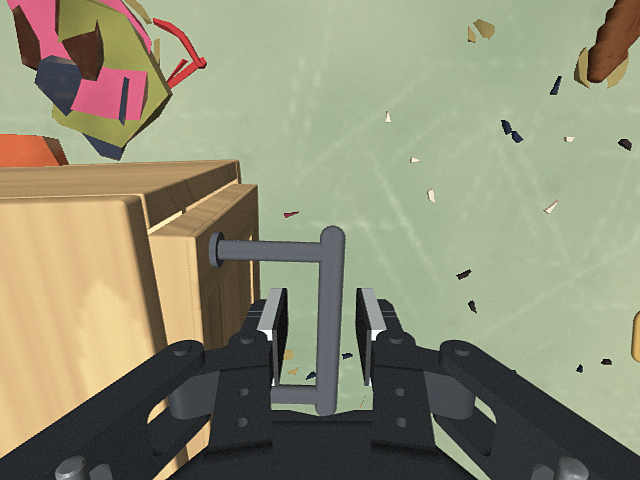

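Run:
```python
from h import *
from station import eyes
p=eyes.camera_params("wrist")
for t in(0.08,0.06,0.05,0.04,0.02): print(t,proj(p,[door(t,[-48,-200,121]),door(t,[-48,-110,121])]).round(0).tolist())
```

```text
0.08 [[348.0, 227.0], [332.0, 421.0]]
0.06 [[337.0, 224.0], [327.0, 419.0]]
0.05 [[332.0, 222.0], [325.0, 418.0]]
0.04 [[326.0, 221.0], [322.0, 417.0]]
0.02 [[316.0, 218.0], [318.0, 416.0]]
```

The door stayed at 0.05 with no spring-back, so that 13 N was the gripper's finger linkage meeting the carcase, not the rollers. I'll turn the jaws 90° (parallel to the bar) and push with the shut fingers' flanks instead.

Run:
```python
from h import *
from station import ctrl
s=ctrl.sense();print(s["qpos"].round(2))
p=door(.05,[-48-35,-155,140]);print(p)
print(plan(s,p,quat(s["eef_rot"])))
for sg in(1,-1): print(plan(s,p,down(A-.05+np.pi/2,sg)))
```

```text
[ 0.3  -0.04 -0.21 -0.01 -1.39 -0.19]
[523.69734574 -28.71728529 140.        ]
('shift cm', array([ 0.45, -3.26,  3.85]), 'turn deg', array([0., 0., 0.]), 'rows', np.float64(1.2))
('shift cm', array([ 0.45, -3.26,  3.85]), 'turn deg', array([-0.5, 91.5,  0.5]), 'rows', np.float64(12.9))
('shift cm', array([ 0.45, -3.26,  3.85]), 'turn deg', array([  0.5, -88.5,   0.5]), 'rows', np.float64(12.5))
```

Call:
{"api": "move_arm", "payload": {"rows": [{"x": 0,"y": -2.5,"z": 0,"ax": 0,"ay": 0,"az": 0},{"x": 0,"y": -1.0,"z": 1.5,"ax": 0,"ay": 0,"az": 0},{"x": 0.2,"y": 0,"z": 2.5,"ax": 0,"ay": 0,"az": 0},{"x": 0.2,"y": 0,"z": 1.5,"ax": 0,"ay": -4,"az": 0},{"x": 0,"y": 0,"z": 0,"ax": 0,"ay": -7,"az": 0},{"x": 0,"y": 0,"z": 0,"ax": 0,"ay": -7,"az": 0},{"x": 0,"y": 0,"z": 0,"ax": 0,"ay": -7,"az": 0},{"x": 0,"y": 0,"z": 0,"ax": 0,"ay": -7,"az": 0},{"x": 0,"y": 0,"z": 0,"ax": 0,"ay": -7,"az": 0},{"x": 0,"y": 0,"z": 0,"ax": 0,"ay": -7,"az": 0},{"x": 0,"y": 0,"z": 0,"ax": 0,"ay": -7,"az": 0},{"x": 0,"y": 0,"z": 0,"ax": 0,"ay": -7,"az": 0},{"x": 0,"y": 0,"z": 0,"ax": 0,"ay": -7,"az": 0},{"x": 0,"y": 0,"z": 0,"ax": 0,"ay": -7,"az": 0},{"x": 0,"y": 0,"z": 0,"ax": 0,"ay": -7,"az": 0},{"x": 0,"y": 0,"z": 0,"ax": 0,"ay": -7,"az": 0}], "hand": 0}}

```text
time: 6.4
tool_pos: [509.2, -30.7, 149.2]
eef_rot: [0.044, -0.034, 0.711, -0.701]
contact_force: [-0.4, -0.9, 0.5]
opening: 0.4
```

Run:
```python
from h import *
from station import ctrl,eyes
s=ctrl.sense();show(s);print(s["qpos"].round(2))
print(plan(s,door(.05,[-48-30,-155,102]),down(A-.02+np.pi/2,-1)))
cv2.imwrite("pics/w7.png",eyes.capture("wrist")[:,:,::-1])
```

```text
t 6.4 pos [509.2 -30.7 149.2] F [-0.4 -0.9  0.5] open 0.4
[[-0.994  0.013  0.11 ]
 [-0.11   0.015 -0.994]
 [-0.015 -1.    -0.013]]
[ 0.33 -0.21 -0.29 -0.01 -1.47  1.35]
('shift cm', array([-1.89,  4.75,  0.04]), 'turn deg', array([ 0.7, -0.2, -0.8]), 'rows', np.float64(1.2))
```

View pics/w7.png

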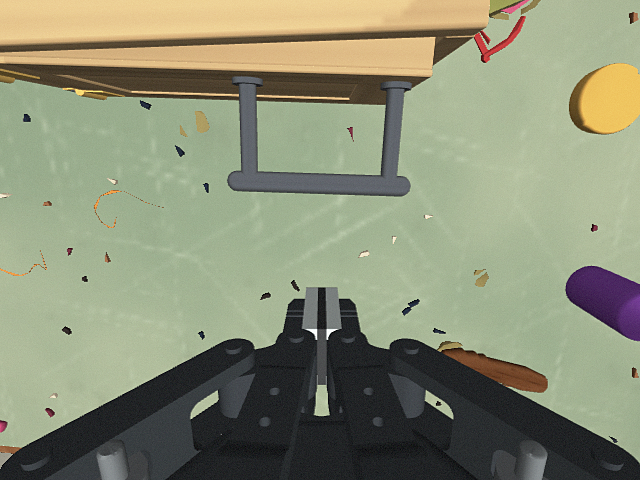

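The bar runs (235,181)–(405,186), with the shut fingers in front of it at (321,300). Lowering in front of the bar, then feeling forward.

Call:
{"api": "move_arm", "payload": {"rows": [{"x": -0.4,"y": 2.0,"z": 0,"ax": 0.7,"ay": 0,"az": -0.8},{"x": -0.5,"y": 2.2,"z": 0,"ax": 0,"ay": 0,"az": 0},{"x": -0.5,"y": 0.8,"z": 0,"ax": 0,"ay": 0,"az": 0},{"x": -0.4,"y": 0.1,"z": 0,"ax": 0,"ay": 0,"az": 0}]}}

```text
time: 6.78
tool_pos: [529.9, -28.1, 100.0]
eef_rot: [0.041, -0.036, 0.706, -0.706]
contact_force: [0.1, -0.3, 0.1]
opening: 0.2
```

```bash
cat > st2.py <<'E'
from h import *
from station import ctrl
from scipy.optimize import brentq
s=ctrl.sense(); R=quat(s["eef_rot"]).as_matrix(); n=-R[:,0]
print("t",round(s["time"],2),"pos",s["tool_pos"].round(1),"tilt",R[2].round(3),"F",s["contact_force"].round(1))
p=np.array([*s["tool_pos"][:2],0])
f=lambda th:rz(A-th).T@(p-HG)
for off in(-17,17):
    t=brentq(lambda t:f(t)[0]-(-48+off),-.4,1.75); print("TCP off",off,"th",round(t,3),"along",f(t)[1].round(1))
print("yaw th",round(A-np.arctan2(n[1],n[0]),3),"Fn",round(float(s["contact_force"]@n),1))
E
python3 st2.py
```

```text
t 6.78 pos [529.9 -28.1 100. ] tilt [-0.007 -1.    -0.001] F [ 0.1 -0.3  0.1]
TCP off -17 th 0.125 along -160.2
TCP off 17 th 0.33 along -170.1
yaw th 0.024 Fn 0.0
```

Call:
{"api": "move_arm", "payload": {"rows": [{"x": -0.5,"y": 0,"z": 0,"ax": 0,"ay": 0,"az": 0},{"x": -0.4,"y": 0.1,"z": 0,"ax": 0,"ay": 0,"az": 0}]}}

```text
time: 6.95
tool_pos: [539.9, -27.2, 99.9]
eef_rot: [0.041, -0.035, 0.706, -0.706]
contact_force: [-0.2, -0.1, -0.6]
opening: 0.0
```

Call:
{"api": "move_arm", "payload": {"rows": [{"x": -0.2,"y": 0,"z": 0,"ax": 0,"ay": 0,"az": 0}]}}

```text
time: 7.03
tool_pos: [542.8, -27.0, 100.5]
eef_rot: [0.041, -0.035, 0.706, -0.706]
contact_force: [-0.2, 0.4, 0.1]
opening: 0.0
```

Call:
{"api": "move_arm", "payload": {"rows": [{"x": -0.2,"y": 0,"z": 0,"ax": 0,"ay": 0,"az": 0}]}}

```text
time: 7.12
tool_pos: [545.4, -26.8, 101.3]
eef_rot: [0.041, -0.034, 0.706, -0.706]
contact_force: [-0.2, 0.0, -0.5]
opening: 0.0
```

```bash
python3 st2.py
```

```text
t 7.12 pos [545.4 -26.8 101.3] tilt [-0.009 -1.    -0.   ] F [-0.2  0.  -0.5]
TCP off -17 th 0.025 along -153.3
TCP off 17 th 0.239 along -163.6
yaw th 0.028 Fn -0.2
```

Call:
{"api": "move_arm", "payload": {"rows": [{"x": -0.15,"y": 0.05,"z": 0,"ax": 0,"ay": 0,"az": 0}]}}

```text
time: 7.2
tool_pos: [547.5, -26.6, 101.6]
eef_rot: [0.041, -0.034, 0.706, -0.706]
contact_force: [-0.1, -0.2, 0.6]
opening: 0.2
```

Call:
{"api": "move_arm", "payload": {"rows": [{"x": -0.15,"y": 0.05,"z": 0,"ax": 0,"ay": 0,"az": 0}]}}

```text
time: 7.28
tool_pos: [549.4, -26.4, 101.7]
eef_rot: [0.041, -0.033, 0.706, -0.706]
contact_force: [-1.1, -0.6, -0.0]
opening: -0.1
```

Call:
{"api": "move_arm", "payload": {"rows": [{"x": -0.15,"y": 0.05,"z": 0,"ax": 0,"ay": -0.4,"az": 0}]}}

```text
time: 7.37
tool_pos: [551.2, -26.3, 101.6]
eef_rot: [0.044, -0.036, 0.706, -0.706]
contact_force: [-0.1, -0.9, 0.3]
opening: 0.2
```

```bash
python3 st2.py
python3 - <<'E'
from h import *
from station import eyes
p=eyes.camera_params("wrist")
cv2.imwrite("pics/w8.png",eyes.capture("wrist")[:,:,::-1])
for t in(0.05,0.03,0.01,-.01,-.03): print(t,proj(p,[door(t,[-48,-200,121]),door(t,[-48,-110,121]),door(t,[-48,-195,116])]).round(0).tolist())
E
```

```text
t 7.37 pos [551.2 -26.3 101.6] tilt [-0.012 -1.    -0.   ] F [-0.1 -0.9  0.3]
TCP off -17 th -0.013 along -151.1
TCP off 17 th 0.204 along -161.5
yaw th 0.021 Fn -0.2
0.05 [[439.0, 312.0], [204.0, 306.0], [422.0, 306.0]]
0.03 [[443.0, 303.0], [206.0, 301.0], [426.0, 297.0]]
0.01 [[446.0, 293.0], [208.0, 296.0], [429.0, 288.0]]
-0.01 [[449.0, 283.0], [210.0, 290.0], [432.0, 279.0]]
-0.03 [[453.0, 273.0], [212.0, 285.0], [435.0, 269.0]]
```

View pics/w8.png

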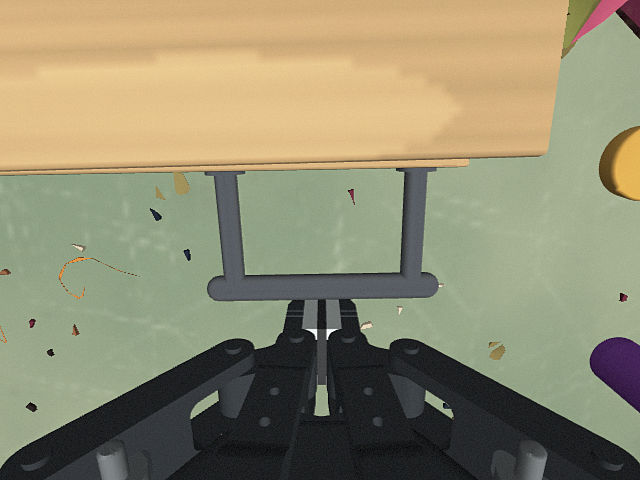

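The bar ends at (208,287) and (438,285) put θ ≈ 0.005, with the fingers on the bar and no roller resistance yet.

Call:
{"api": "move_arm", "payload": {"rows": [{"x": -0.12,"y": 0,"z": 0,"ax": 0,"ay": -0.4,"az": 0}]}}

```text
time: 7.5
tool_pos: [552.5, -26.2, 101.6]
eef_rot: [0.047, -0.039, 0.706, -0.706]
contact_force: [-2.9, -1.3, -0.2]
opening: 0.1
```

Call:
{"api": "move_arm", "payload": {"rows": [{"x": -0.12,"y": 0,"z": 0,"ax": 0,"ay": -0.4,"az": 0}]}}

```text
time: 7.58
tool_pos: [552.8, -26.3, 101.5]
eef_rot: [0.049, -0.042, 0.706, -0.706]
contact_force: [-7.6, -1.3, 2.8]
opening: 0.1
```

Call:
{"api": "move_arm", "payload": {"rows": [{"x": -0.12,"y": 0,"z": 0,"ax": 0,"ay": -0.4,"az": 0}]}}

```text
time: 7.67
tool_pos: [552.8, -26.5, 101.5]
eef_rot: [-0.05, 0.046, -0.705, 0.706]
contact_force: [-7.2, 0.5, 3.6]
opening: 0.5
```

Call:
{"api": "move_arm", "payload": {"rows": [{"x": -0.17,"y": 0,"z": 0,"ax": 0,"ay": 0,"az": 0}]}}

```text
time: 7.75
tool_pos: [553.0, -26.6, 101.5]
eef_rot: [-0.049, 0.048, -0.705, 0.706]
contact_force: [-9.9, 0.6, 4.4]
opening: -0.1
```

Call:
{"api": "move_arm", "payload": {"rows": [{"x": -0.2,"y": 0,"z": 0,"ax": 0,"ay": 0,"az": 0}]}}

```text
time: 7.83
tool_pos: [553.3, -26.6, 101.5]
eef_rot: [-0.048, 0.049, -0.705, 0.706]
contact_force: [-10.3, 0.3, 4.3]
opening: -0.2
```

```bash
python3 st2.py
```

```text
t 7.83 pos [553.3 -26.6 101.5] tilt [ 0.002 -1.     0.001] F [-10.3   0.3   4.3]
TCP off -17 th -0.026 along -150.9
TCP off 17 th 0.191 along -161.4
yaw th -0.003 Fn -10.2
```

Call:
{"api": "move_arm", "payload": {"rows": [{"x": -0.24,"y": 0,"z": 0,"ax": 0,"ay": 0,"az": 0}]}}

```text
time: 7.92
tool_pos: [553.7, -26.7, 101.6]
eef_rot: [-0.046, 0.051, -0.705, 0.706]
contact_force: [-10.7, 1.3, 4.8]
opening: 0.0
```

Call:
{"api": "move_arm", "payload": {"rows": [{"x": -0.24,"y": 0,"z": 0,"ax": 0,"ay": 0,"az": 0}]}}

```text
time: 8.0
tool_pos: [554.2, -26.8, 101.7]
eef_rot: [-0.045, 0.053, -0.705, 0.706]
contact_force: [-10.2, -0.2, 5.1]
opening: -0.4
```

Call:
{"api": "move_arm", "payload": {"rows": [{"x": -0.24,"y": 0,"z": 0,"ax": 0,"ay": 0,"az": 0}]}}

```text
time: 8.08
tool_pos: [554.7, -27.0, 101.7]
eef_rot: [-0.043, 0.055, -0.704, 0.706]
contact_force: [-9.5, -1.0, 4.6]
opening: -0.2
```

Call:
{"api": "move_arm", "payload": {"rows": [{"x": -0.24,"y": 0,"z": 0,"ax": 0,"ay": 0,"az": 0}]}}

```text
time: 8.17
tool_pos: [555.5, -27.1, 101.8]
eef_rot: [-0.042, 0.056, -0.704, 0.707]
contact_force: [-6.5, -0.4, 4.1]
opening: 0.3
```

```bash
python3 st2.py
python3 - <<'E'
from h import *
from station import eyes
p=eyes.camera_params("wrist")
cv2.imwrite("pics/w9.png",eyes.capture("wrist")[:,:,::-1])
for t in(0.03,0.01,-.01,-.03,-.05): print(t,proj(p,[door(t,[-48,-200,121]),door(t,[-48,-110,121]),door(t,[-48,-195,116])]).round(0).tolist())
E
```

```text
t 8.17 pos [555.5 -27.1 101.8] tilt [ 0.02  -1.     0.002] F [-6.5 -0.4  4.1]
TCP off -17 th -0.04 along -150.8
TCP off 17 th 0.177 along -161.3
yaw th -0.005 Fn -6.6
0.03 [[438.0, 317.0], [204.0, 310.0], [422.0, 310.0]]
0.01 [[442.0, 307.0], [206.0, 305.0], [425.0, 301.0]]
-0.01 [[446.0, 298.0], [208.0, 300.0], [429.0, 292.0]]
-0.03 [[449.0, 288.0], [210.0, 294.0], [432.0, 283.0]]
-0.05 [[453.0, 279.0], [212.0, 289.0], [435.0, 274.0]]
```

View pics/w9.png

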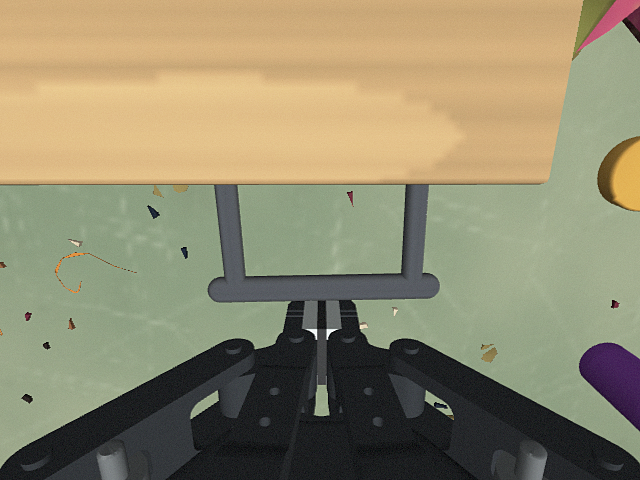

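Force is now falling (10.7 → 6.5 N) and the door is at θ ≈ -0.025, so it's near the snap. Smaller steps.

Call:
{"api": "move_arm", "payload": {"rows": [{"x": -0.16,"y": 0,"z": 0,"ax": 0,"ay": 0,"az": 0}]}}

```text
time: 8.3
tool_pos: [556.6, -27.4, 101.8]
eef_rot: [-0.042, 0.057, -0.704, 0.707]
contact_force: [-2.5, -0.8, 1.2]
opening: 0.1
```

Call:
{"api": "move_arm", "payload": {"rows": [{"x": -0.14,"y": 0,"z": 0,"ax": 0,"ay": 0,"az": 0}]}}

```text
time: 8.38
tool_pos: [557.9, -27.3, 101.9]
eef_rot: [-0.042, 0.057, -0.704, 0.707]
contact_force: [-1.8, -0.1, 1.3]
opening: 0.1
```

Call:
{"api": "move_arm", "payload": {"rows": [{"x": -0.12,"y": 0,"z": 0,"ax": 0,"ay": 0,"az": 0}]}}

```text
time: 8.47
tool_pos: [558.2, -27.4, 101.8]
eef_rot: [-0.041, 0.058, -0.704, 0.707]
contact_force: [-10.1, 0.4, 5.1]
opening: -0.0
```

Call:
{"api": "move_arm", "payload": {"rows": [{"x": -0.1,"y": 0,"z": 0,"ax": 0,"ay": 0,"az": 0}]}}

```text
time: 8.55
tool_pos: [558.2, -27.4, 101.7]
eef_rot: [-0.04, 0.059, -0.703, 0.707]
contact_force: [-8.3, 0.4, 5.1]
opening: 0.2
```

It's on the stop (firm at x = 558.2 after the force dip). Backing off to let the catch hold alone.

Call:
{"api": "move_arm", "payload": {"rows": [{"x": 0.5,"y": 0,"z": 0,"ax": 0,"ay": 0,"az": 0},{"x": 0.6,"y": 0,"z": 0,"ax": 0,"ay": 0,"az": 0},{"x": 0.2,"y": 0,"z": 0,"ax": 0,"ay": 0,"az": 0},{"x": 0,"y": 0,"z": 0,"ax": 0,"ay": 0,"az": 0},{"x": 0,"y": 0,"z": 0,"ax": 0,"ay": 0,"az": 0},{"x": 0,"y": 0,"z": 0,"ax": 0,"ay": 0,"az": 0},{"x": 0,"y": 0,"z": 0,"ax": 0,"ay": 0,"az": 0},{"x": 0,"y": 0,"z": 0,"ax": 0,"ay": 0,"az": 0}]}}

```text
time: 9.22
tool_pos: [545.9, -28.5, 102.6]
eef_rot: [-0.042, 0.058, -0.704, 0.707]
contact_force: [0.3, 0.4, -0.6]
opening: -0.4
```

```bash
python3 st2.py
python3 - <<'E'
from h import *
from station import eyes
p=eyes.camera_params("wrist")
cv2.imwrite("pics/w10.png",eyes.capture("wrist")[:,:,::-1])
for t in(0.03,0.01,-.01,-.03,-.05): print(t,proj(p,[door(t,[-48,-200,121]),door(t,[-48,-110,121]),door(t,[-48,-195,116])]).round(0).tolist())
E
```

```text
t 9.22 pos [545.9 -28.5 102.6] tilt [ 0.022 -1.     0.002] F [ 0.3  0.4 -0.6]
TCP off -17 th 0.024 along -155.0
TCP off 17 th 0.235 along -165.2
yaw th -0.007 Fn 0.4
0.03 [[440.0, 293.0], [202.0, 286.0], [423.0, 287.0]]
0.01 [[444.0, 284.0], [204.0, 280.0], [427.0, 278.0]]
-0.01 [[448.0, 274.0], [206.0, 275.0], [430.0, 269.0]]
-0.03 [[451.0, 264.0], [208.0, 269.0], [434.0, 259.0]]
-0.05 [[455.0, 254.0], [210.0, 264.0], [437.0, 250.0]]
```

View pics/w10.png

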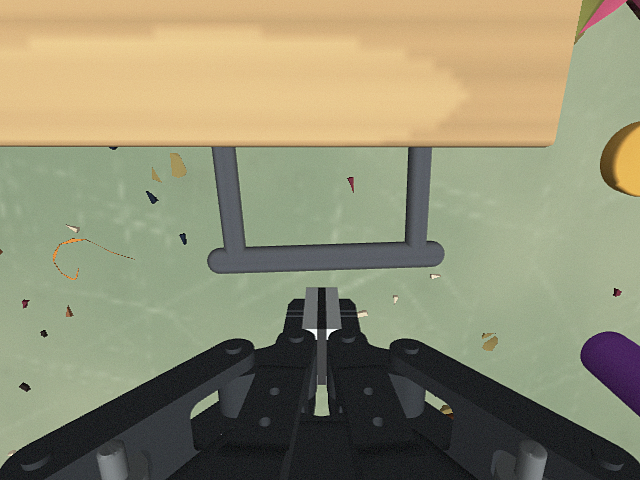

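The fingers are clear and the door stays at θ ≈ -0.035 by the bar ends (208,260) and (443,252), so the catch holds. Now hook the fingers behind the bar.

Run:
```python
from h import *
from station import ctrl
s=ctrl.sense()
print(plan(s,door(-.035,[-23,-153,143]),down(A+.035+np.pi/2,-1)))
```

```text
('shift cm', array([-5.01, -4.15,  0.07]), 'turn deg', array([-0.1, -1.6,  1.3]), 'rows', np.float64(1.6))
```

Call:
{"api": "move_arm", "payload": {"rows": [{"x": 0,"y": -2.2,"z": 0,"ax": 0,"ay": -1.6,"az": 1.3},{"x": 0,"y": -1.8,"z": 0,"ax": 0,"ay": 0,"az": 0},{"x": -2.0,"y": 0,"z": 0,"ax": 0,"ay": 0,"az": 0},{"x": -2.2,"y": 0,"z": 0,"ax": 0,"ay": 0,"az": 0},{"x": -0.5,"y": 0,"z": 0,"ax": 0,"ay": 0,"az": 0},{"x": 0,"y": 0,"z": 0,"ax": 0,"ay": 0,"az": 0}]}}

```text
time: 9.77
tool_pos: [594.4, -20.3, 144.3]
eef_rot: [-0.061, 0.06, -0.704, 0.705]
contact_force: [0.2, 0.2, -1.4]
opening: 0.1
```

Run:
```python
from h import *
from station import ctrl,eyes
s=ctrl.sense();show(s)
print(plan(s,door(-.035,[-23,-153,103]),down(A+.035+np.pi/2,-1)))
cv2.imwrite("pics/w11.png",eyes.capture("wrist")[:,:,::-1])
```

```text
t 9.77 pos [594.4 -20.3 144.3] F [ 0.2  0.2 -1.4] open 0.1
[[-0.986  0.002  0.17 ]
 [-0.17  -0.002 -0.986]
 [-0.002 -1.     0.002]]
('shift cm', array([-0.17,  4.13,  0.2 ]), 'turn deg', array([-0.1,  0.1, -0.1]), 'rows', np.float64(1.0))
```

View pics/w11.png

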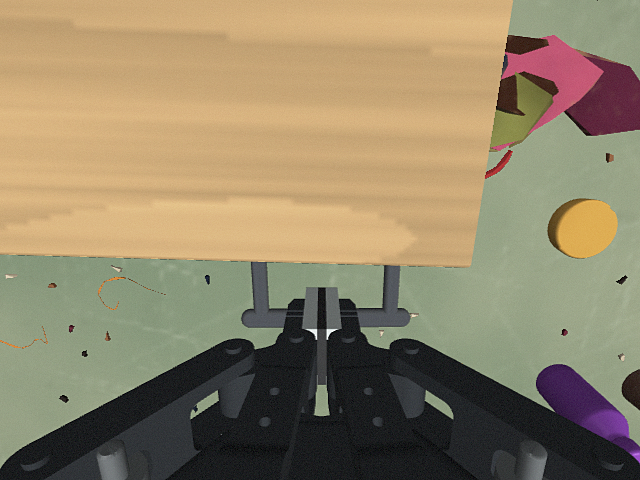

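Call:
{"api": "move_arm", "payload": {"rows": [{"x": -0.1,"y": 1.5,"z": 0.1,"ax": 0,"ay": 0,"az": 0},{"x": 0,"y": 1.5,"z": 0,"ax": 0,"ay": 0,"az": 0},{"x": 0,"y": 1.0,"z": 0,"ax": 0,"ay": 0,"az": 0}]}}

```text
time: 10.07
tool_pos: [595.3, -21.5, 105.5]
eef_rot: [-0.062, 0.058, -0.704, 0.705]
contact_force: [-0.3, 0.7, -0.7]
opening: 0.2
```

```bash
python3 st2.py
```

```text
t 10.07 pos [595.3 -21.5 105.5] tilt [-0.005 -1.     0.002] F [-0.3  0.7 -0.7]
TCP off -17 th -0.313 along -139.8
TCP off 17 th -0.081 along -151.0
yaw th -0.036 Fn -0.1
```

Call:
{"api": "move_arm", "payload": {"rows": [{"x": 0.4,"y": 0.1,"z": 0,"ax": 0,"ay": 0,"az": 0},{"x": 0.3,"y": 0,"z": 0,"ax": 0,"ay": 0,"az": 0},{"x": 0.3,"y": 0,"z": 0,"ax": 0,"ay": 0.3,"az": 0}]}}

```text
time: 10.32
tool_pos: [582.9, -23.1, 101.8]
eef_rot: [-0.059, 0.058, -0.704, 0.705]
contact_force: [-0.0, 0.6, -0.6]
opening: -0.1
```

Call:
{"api": "move_arm", "payload": {"rows": [{"x": 0.3,"y": 0,"z": 0,"ax": 0,"ay": 0.5,"az": 0},{"x": 0.3,"y": 0,"z": 0,"ax": 0,"ay": 1,"az": 0},{"x": 0.3,"y": 0,"z": 0,"ax": 0,"ay": 1,"az": 0}]}}

```text
time: 10.57
tool_pos: [572.9, -25.0, 103.9]
eef_rot: [-0.043, 0.04, -0.705, 0.707]
contact_force: [-0.3, -0.2, 0.6]
opening: 0.1
```

```bash
python3 st2.py
```

```text
t 10.57 pos [572.9 -25.  103.9] tilt [-0.004 -1.     0.002] F [-0.3 -0.2  0.6]
TCP off -17 th -0.157 along -145.2
TCP off 17 th 0.067 along -156.0
yaw th 0.016 Fn -0.3
```

Run:
```python
from h import *
from station import eyes
p=eyes.camera_params("wrist")
cv2.imwrite("pics/w12.png",eyes.capture("wrist")[:,:,::-1])
for t in(-.04,0,0.04,.08): print(t,proj(p,[door(t,[-48,-200,121]),door(t,[-48,-110,121])]).round(0).tolist())
```

```text
-0.04 [[443.0, 319.0], [216.0, 330.0]]
0 [[437.0, 337.0], [213.0, 340.0]]
0.04 [[431.0, 354.0], [209.0, 350.0]]
0.08 [[424.0, 371.0], [205.0, 359.0]]
```

View pics/w12.png

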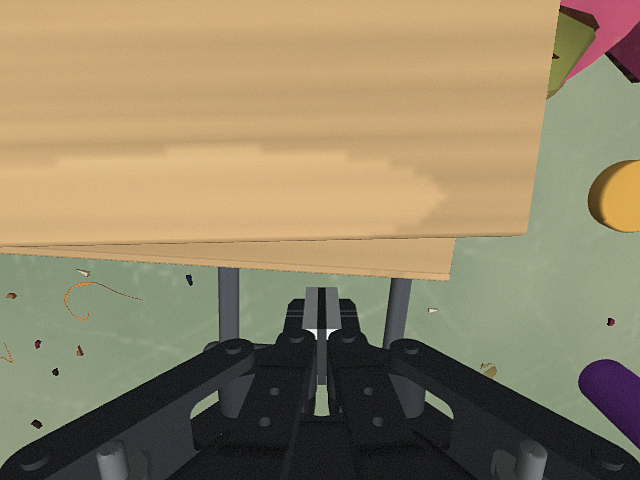

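Call:
{"api": "move_arm", "payload": {"rows": [{"x": 0.8,"y": 0,"z": -0.15,"ax": 0,"ay": 4,"az": 0},{"x": 1.0,"y": 0.1,"z": -0.2,"ax": 0,"ay": 4.5,"az": 0},{"x": 1.2,"y": 0.1,"z": -0.25,"ax": 0,"ay": 4.5,"az": 0},{"x": 1.2,"y": 0.1,"z": -0.25,"ax": 0,"ay": 4.5,"az": 0},{"x": 1.2,"y": 0.1,"z": -0.25,"ax": 0,"ay": 4.5,"az": 0},{"x": 1.2,"y": 0.1,"z": -0.25,"ax": 0,"ay": 4.5,"az": 0}]}}

```text
time: 11.12
tool_pos: [508.2, -6.3, 101.2]
eef_rot: [0.127, -0.133, -0.695, 0.695]
contact_force: [0.6, -0.0, 0.7]
opening: 0.1
```

```bash
python3 st2.py
```

```text
t 11.12 pos [508.2  -6.3 101.2] tilt [-0.009 -1.    -0.002] F [ 0.6 -0.   0.7]
TCP off -17 th 0.274 along -149.5
TCP off 17 th 0.492 along -160.0
yaw th 0.504 Fn 0.6
```

Call:
{"api": "move_arm", "payload": {"rows": [{"x": 1.2,"y": 0,"z": -0.35,"ax": 0,"ay": 4.5,"az": 0},{"x": 1.2,"y": 0.05,"z": -0.35,"ax": 0,"ay": 4.5,"az": 0},{"x": 1.2,"y": 0.05,"z": -0.3,"ax": 0,"ay": 4.5,"az": 0},{"x": 1.2,"y": 0.05,"z": -0.3,"ax": 0,"ay": 4.5,"az": 0},{"x": 1.2,"y": 0.05,"z": -0.3,"ax": 0,"ay": 4.5,"az": 0},{"x": 1.2,"y": 0.05,"z": -0.3,"ax": 0,"ay": 4.5,"az": 0}]}}

```text
time: 11.62
tool_pos: [455.9, 49.0, 100.8]
eef_rot: [-0.294, 0.303, 0.643, -0.639]
contact_force: [0.3, 0.1, 0.2]
opening: -0.1
```

```bash
python3 st2.py
python3 - <<'E'
from h import *
from station import eyes
cv2.imwrite("pics/w13.png",eyes.capture("wrist")[:,:,::-1])
E
```

```text
t 11.62 pos [455.9  49.  100.8] tilt [-0.01 -1.   -0.01] F [0.3 0.1 0.2]
TCP off -17 th 0.742 along -147.2
TCP off 17 th 0.964 along -157.9
yaw th 1.005 Fn 0.2
```

View pics/w13.png

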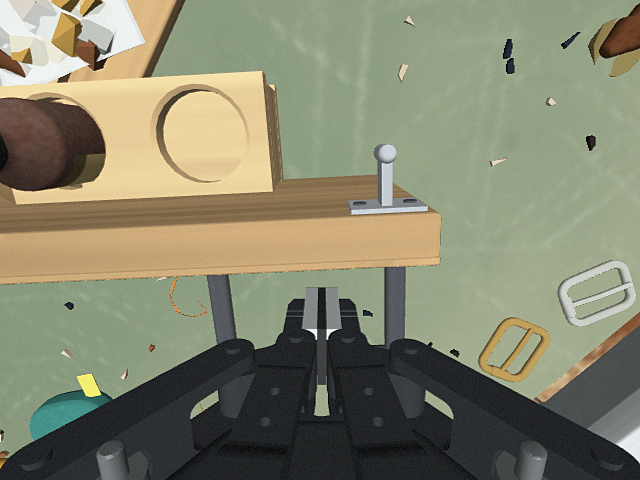

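Call:
{"api": "move_arm", "payload": {"rows": [{"x": 1.2,"y": 0,"z": -0.35,"ax": 0,"ay": 4.3,"az": 0},{"x": 1.2,"y": 0.05,"z": -0.35,"ax": 0,"ay": 4.3,"az": 0},{"x": 1.2,"y": 0.05,"z": -0.3,"ax": 0,"ay": 4.3,"az": 0},{"x": 1.0,"y": 0.05,"z": -0.3,"ax": 0,"ay": 4.3,"az": 0},{"x": 0.6,"y": 0.05,"z": -0.2,"ax": 0,"ay": 2,"az": 0},{"x": -0.6,"y": 0,"z": 0,"ax": 0,"ay": 0,"az": 0},{"x": 0,"y": -2.5,"z": 0,"ax": 0,"ay": 0,"az": 0},{"x": 0,"y": -3.5,"z": 0,"ax": 0,"ay": 0,"az": 0},{"x": 0,"y": -3.5,"z": 0,"ax": 0,"ay": 0,"az": 0},{"x": 0,"y": -2.5,"z": 0,"ax": 0,"ay": 0,"az": 0}]}}

```text
time: 12.5
tool_pos: [437.3, 94.4, 218.9]
eef_rot: [0.4, -0.406, -0.581, 0.581]
contact_force: [0.6, -0.5, 0.9]
opening: 0.1
```

```bash
python3 st2.py
python3 - <<'E'
from h import *
from station import eyes,ctrl
cv2.imwrite("pics/w14.png",eyes.capture("wrist")[:,:,::-1])
p=eyes.camera_params("wrist")
for t in(1.25,1.3,1.35,1.4,1.45): print(t,proj(p,[door(t,[43,-106,70]),door(t,[-48,-200,121]),door(t,[-48,-110,121])]).round(0).tolist())
s=ctrl.sense()
print(s["qpos"].round(2))
for y in (0.,.2,-.3,-.6):
  print(y,plan(s,[493.5,-350,180],down(y,1)),plan(s,[493.5,-350,180],down(y,-1)))
E
```

```text
t 12.5 pos [437.3  94.4 218.9] tilt [-0.007 -1.    -0.005] F [ 0.6 -0.5  0.9]
TCP off -17 th 1.048 along -147.0
TCP off 17 th 1.27 along -157.7
yaw th 1.348 Fn 0.7
1.25 [[252.0, 137.0], [385.0, 254.0], [262.0, 265.0]]
1.3 [[255.0, 144.0], [382.0, 267.0], [260.0, 272.0]]
1.35 [[258.0, 151.0], [378.0, 280.0], [257.0, 279.0]]
1.4 [[261.0, 158.0], [374.0, 292.0], [254.0, 286.0]]
1.45 [[263.0, 164.0], [369.0, 304.0], [251.0, 293.0]]
[ 0.67 -0.39 -0.31  0.01 -1.64 -0.32]
0.0 ('shift cm', array([-43.52,   4.62,  10.46]), 'turn deg', array([  -0.4, -159.6,   -1.1]), 'rows', np.float64(22.5)) ('shift cm', array([-43.52,   4.62,  10.46]), 'turn deg', array([ 0.8, 20.4, -0.3]), 'rows', np.float64(11.0))
0.2 ('shift cm', array([-43.52,   4.62,  10.46]), 'turn deg', array([  -0.6, -171. ,   -1.1]), 'rows', np.float64(24.1)) ('shift cm', array([-43.52,   4.62,  10.46]), 'turn deg', array([ 0.7,  9. , -0.4]), 'rows', np.float64(11.0))
-0.3 ('shift cm', array([-43.52,   4.62,  10.46]), 'turn deg', array([  -0.3, -142.4,   -1. ]), 'rows', np.float64(20.1)) ('shift cm', array([-43.52,   4.62,  10.46]), 'turn deg', array([ 0.8, 37.6, -0.2]), 'rows', np.float64(11.0))
-0.6 ('shift cm', array([-43.52,   4.62,  10.46]), 'turn deg', array([-1.000e-01, -1.252e+02, -1.000e+00]), 'rows', np.float64(17.6)) ('shift cm', array([-43.52,   4.62,  10.46]), 'turn deg', array([ 0.8, 54.8, -0.1]), 'rows', np.float64(11.0))
```

View pics/w14.png

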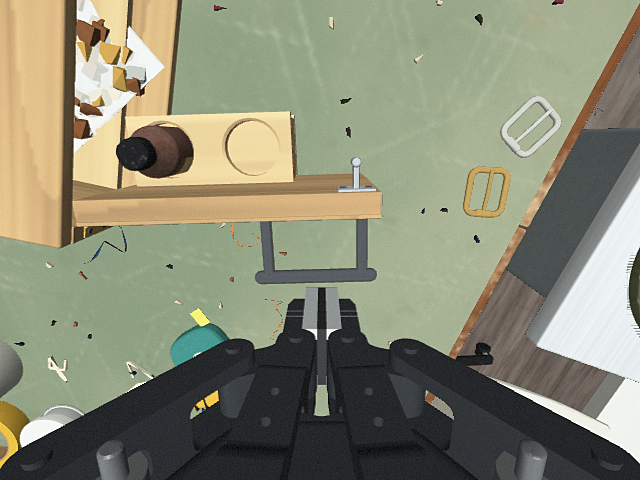

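The door stands at θ ≈ 1.34, and the empty hole is at (252,146) where predicted. Now to the bottle.

Call:
{"api": "move_arm", "payload": {"rows": [{"x": -3.0,"y": 0.0,"z": 0.8,"ax": 0,"ay": 0,"az": 0},{"x": -3.8,"y": 0.2,"z": 0.9,"ax": 0,"ay": 0,"az": 0},{"x": -3.8,"y": 0.2,"z": 0.9,"ax": 0,"ay": 0,"az": 0},{"x": -3.8,"y": 0.2,"z": 0.9,"ax": 0,"ay": 0,"az": 0},{"x": -3.8,"y": 0.2,"z": 0.9,"ax": 0,"ay": 0,"az": 0},{"x": -3.8,"y": 0.2,"z": 0.9,"ax": 0,"ay": 0,"az": 0},{"x": -3.8,"y": 0.2,"z": 0.9,"ax": 0,"ay": 0,"az": 0},{"x": -3.8,"y": 0.2,"z": 0.9,"ax": 0,"ay": 0,"az": 0},{"x": -3.8,"y": 0.2,"z": 0.9,"ax": 0,"ay": 0,"az": 0},{"x": -3.8,"y": 0.2,"z": 0.9,"ax": 0,"ay": 0,"az": 0},{"x": -2.0,"y": 0,"z": 0.5,"ax": 0,"ay": 6,"az": 0},{"x": 0,"y": 0,"z": 0,"ax": 0,"ay": 7,"az": 0},{"x": 0,"y": 0,"z": 0,"ax": 0,"ay": 7,"az": 0},{"x": 0,"y": 0,"z": 0,"ax": 0,"ay": 0,"az": 0}], "hand": 0.8}}

```text
time: 13.72
tool_pos: [490.0, -335.1, 208.7]
eef_rot: [-0.49, 0.5, 0.511, -0.499]
contact_force: [0.2, 0.7, 1.0]
opening: 68.0
```

Run:
```python
from h import *
from station import eyes,ctrl
s=ctrl.sense();show(s)
cv2.imwrite("pics/w15.png",eyes.capture("wrist")[:,:,::-1])
p=eyes.camera_params("wrist")
print(proj(p,[[493.5,-350,95],[493.5,-350,0],[471,-427,95]]).round(0).tolist())
print(plan(s,[493.5,-350,180],down(0,-1)))
```

```text
t 13.72 pos [ 490.  -335.1  208.7] F [0.2 0.7 1. ] open 68.0
[[-0.02   0.023 -1.   ]
 [ 1.     0.001 -0.02 ]
 [ 0.001 -1.    -0.023]]
[[319.0, 216.0], [322.0, 195.0], [355.0, 105.0]]
('shift cm', array([-1.5 ,  2.88, -0.26]), 'turn deg', array([1.3, 1.1, 0.1]), 'rows', np.float64(0.8))
```

View pics/w15.png

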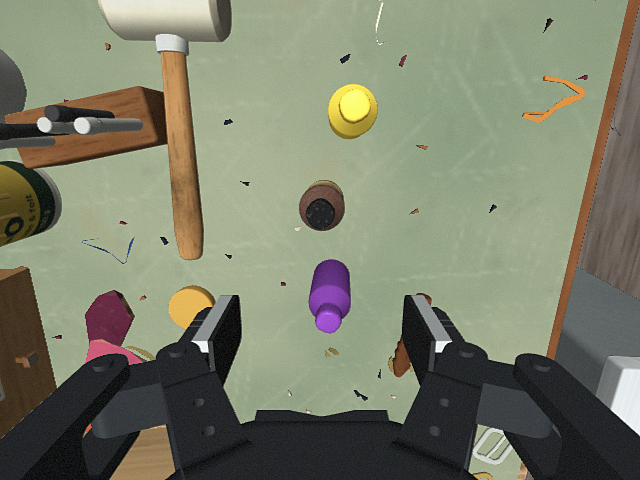

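The brown cap is at (320,213) and the prediction was (319,216), so it's the right bottle. Going down over it.

Call:
{"api": "move_arm", "payload": {"rows": [{"x": -1.2,"y": 2.0,"z": -0.2,"ax": 1.3,"ay": 1.1,"az": 0},{"x": -0.2,"y": 3.0,"z": 0,"ax": 0,"ay": 0,"az": 0},{"x": 0,"y": 3.0,"z": 0,"ax": 0,"ay": 0,"az": 0},{"x": 0,"y": 2.0,"z": 0,"ax": 0,"ay": 0,"az": 0},{"x": 0,"y": 0,"z": 0,"ax": 0,"ay": 0,"az": 0}]}}

```text
time: 14.18
tool_pos: [493.4, -350.5, 108.6]
eef_rot: [-0.49, 0.494, 0.509, -0.507]
contact_force: [-0.7, 0.5, -1.2]
opening: 68.3
```

Run:
```python
from h import *
from station import eyes,ctrl
s=ctrl.sense();show(s)
cv2.imwrite("pics/w16.png",eyes.capture("wrist")[:,:,::-1])
print(plan(s,[493.5,-351,44],down(0,-1)))
```

```text
t 14.18 pos [ 493.4 -350.5  108.6] F [-0.7  0.5 -1.2] open 68.3
[[-0.033  0.006 -0.999]
 [ 0.999 -0.002 -0.033]
 [-0.002 -1.    -0.006]]
('shift cm', array([-0.04,  6.46,  0.03]), 'turn deg', array([ 0.3,  1.9, -0.1]), 'rows', np.float64(1.6))
```

View pics/w16.png

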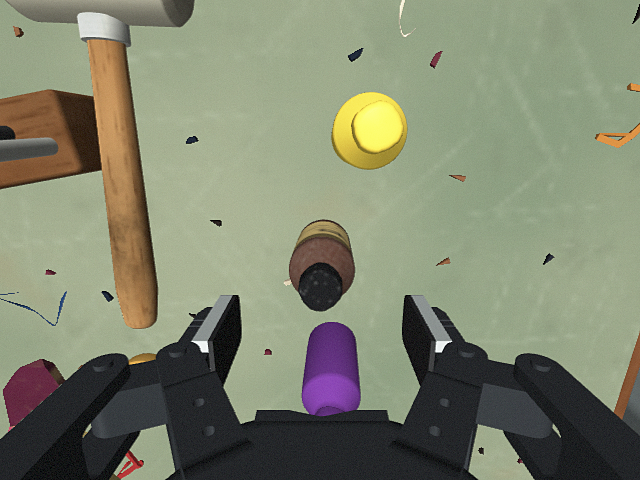

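Run:
```python
from h import *
from station import eyes
p=eyes.camera_params("wrist")
for y in(-348,-351,-354): print(proj(p,[[493.5,y,95],[493.5,y,80]]).round(0).tolist())
print(back(p,320,287,95), -p["R"].T@p["t"])
```

```text
[[320.0, 297.0], [321.0, 285.0]]
[[321.0, 291.0], [321.0, 279.0]]
[[321.0, 286.0], [321.0, 274.0]]
[ 493.86702057 -353.26599653   95.        ] [ 494.46018965 -423.38358673  253.95515323]
```

Call:
{"api": "move_arm", "payload": {"rows": [{"x": -0.15,"y": 2.2,"z": 0,"ax": 0,"ay": 1.9,"az": 0},{"x": 0,"y": 2.2,"z": 0,"ax": 0,"ay": 0,"az": 0},{"x": 0,"y": 1.5,"z": 0,"ax": 0,"ay": 0,"az": 0},{"x": 0,"y": 0.4,"z": 0,"ax": 0,"ay": 0,"az": 0}]}}

```text
time: 14.57
tool_pos: [498.8, -354.9, 56.7]
eef_rot: [-0.489, 0.505, 0.505, -0.501]
contact_force: [-0.0, 0.5, -0.6]
opening: 67.9
```

Run:
```python
from h import *
from station import eyes,ctrl
s=ctrl.sense();show(s)
cv2.imwrite("pics/w17.png",eyes.capture("wrist")[:,:,::-1])
```

```text
t 14.57 pos [ 498.8 -354.9   56.7] F [-0.   0.5 -0.6] open 67.9
[[-0.011  0.019 -1.   ]
 [ 1.    -0.011 -0.012]
 [-0.012 -1.    -0.019]]
```

View pics/w17.png

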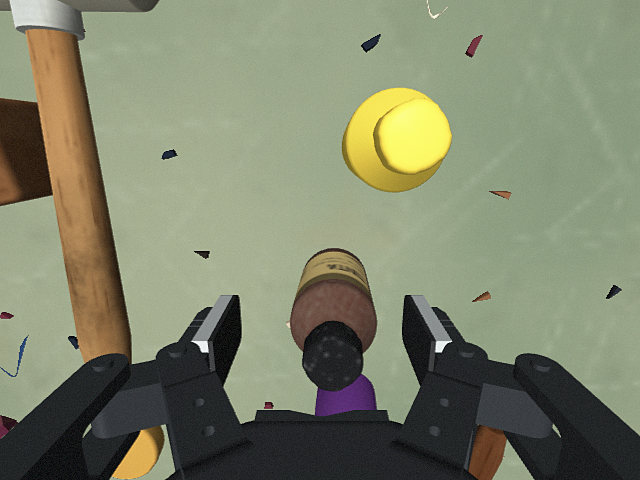

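Call:
{"api": "move_arm", "payload": {"rows": [{"x": 0.3,"y": 0.5,"z": 0.5,"ax": 1.0,"ay": 0,"az": -0.7},{"x": 0,"y": 0.8,"z": 0,"ax": 0,"ay": 0,"az": 0},{"x": 0,"y": 0,"z": 0,"ax": 0,"ay": 0,"az": 0}]}}

```text
time: 14.87
tool_pos: [496.0, -352.9, 49.0]
eef_rot: [-0.494, 0.498, 0.505, -0.503]
contact_force: [0.4, -0.4, -0.6]
opening: 68.3
```

Run:
```python
from h import *
from station import eyes,ctrl
s=ctrl.sense();show(s);print(plan(s,[493.5,-352,44],down(0,-1)))
p=eyes.camera_params("wrist")
print(proj(p,[[493.5,-352,95],[493.5,-352,80]]).round(0).tolist())
cv2.imwrite("pics/w18.png",eyes.capture("wrist")[:,:,::-1])
```

```text
t 14.87 pos [ 496.  -352.9   49. ] F [ 0.4 -0.4 -0.6] open 68.3
[[-0.016  0.007 -1.   ]
 [ 1.    -0.002 -0.016]
 [-0.002 -1.    -0.007]]
('shift cm', array([0.09, 0.5 , 0.25]), 'turn deg', array([ 0.4,  0.9, -0.1]), 'rows', np.float64(0.1))
[[326.0, 376.0], [325.0, 349.0]]
```

View pics/w18.png

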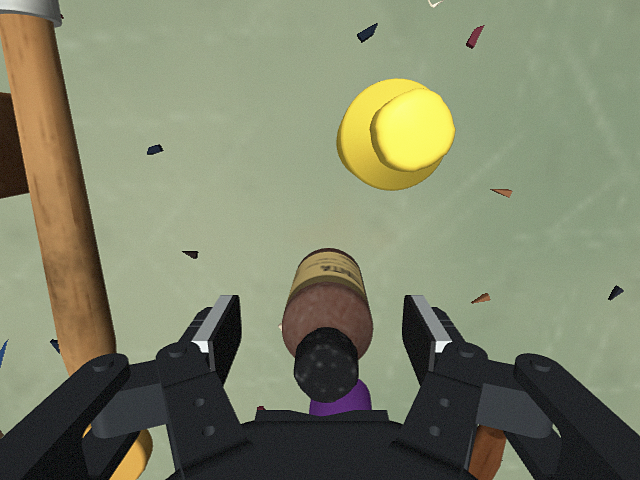

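Cap at (326,366), centred between the pads. A last 4 mm down, then close gently.

Call:
{"api": "move_arm", "payload": {"rows": [{"x": 0,"y": 0.4,"z": 0.2,"ax": 0.4,"ay": 0.9,"az": 0},{"x": 0,"y": 0,"z": 0,"ax": 0,"ay": 0,"az": 0}]}}

```text
time: 15.08
tool_pos: [495.0, -353.7, 47.4]
eef_rot: [-0.499, 0.502, 0.499, -0.5]
contact_force: [0.6, -0.3, -0.4]
opening: 68.5
```

Call:
{"api": "move_arm", "payload": {"rows": [{"x": 0,"y": 0,"z": 0,"ax": 0,"ay": 0,"az": 0},{"x": 0,"y": 0,"z": 0,"ax": 0,"ay": 0,"az": 0},{"x": 0,"y": 0,"z": 0,"ax": 0,"ay": 0,"az": 0},{"x": 0,"y": 0,"z": 0,"ax": 0,"ay": 0,"az": 0},{"x": 0,"y": 0,"z": 0,"ax": 0,"ay": 0,"az": 0},{"x": 0,"y": 0,"z": 0,"ax": 0,"ay": 0,"az": 0},{"x": 0,"y": 0,"z": 0,"ax": 0,"ay": 0,"az": 0},{"x": 0,"y": 0,"z": 0,"ax": 0,"ay": 0,"az": 0}], "hand": 0.2, "squeeze": 25}}

```text
time: 15.75
tool_pos: [495.2, -354.0, 48.4]
eef_rot: [-0.498, 0.502, 0.499, -0.5]
contact_force: [-0.6, 0.2, 0.1]
opening: 36.5
```

Run:
```python
from h import *
from station import eyes,ctrl
s=ctrl.sense();show(s)
cv2.imwrite("pics/w19.png",eyes.capture("wrist")[:,:,::-1])
```

```text
t 15.75 pos [ 495.2 -354.    48.4] F [-0.6  0.2  0.1] open 36.5
[[ 0.001  0.003 -1.   ]
 [ 1.    -0.005  0.001]
 [-0.005 -1.    -0.003]]
```

View pics/w19.png

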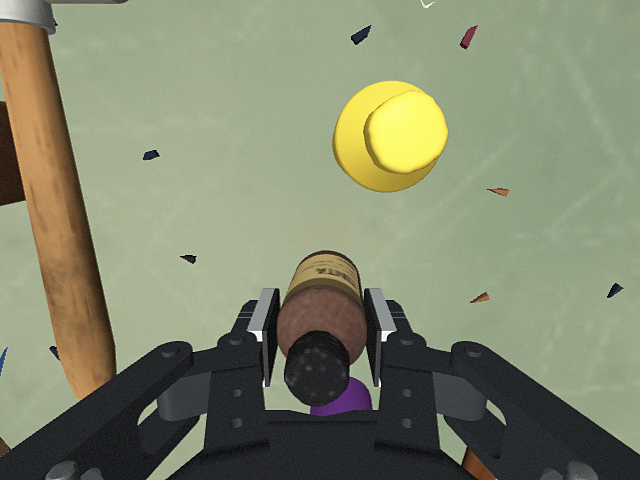

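```bash
python3 - <<'E'
from h import *
from station import eyes,ctrl
s=ctrl.sense()
p=eyes.camera_params("wrist")
# cap top ellipse ctr ~ (316,366)
for v in (360,368,374): print(v,back(p,316,v,95)-s["tool_pos"])
# shoulder lower-body extents: yellow check
print("TCP proj",proj(p,[s["tool_pos"]]))
E
python3 - <<'E'
import cv2
a=cv2.imread("pics/w19.png")[240:430,240:400]
cv2.imwrite("pics/c19.png",cv2.resize(a,None,fx=3,fy=3,interpolation=cv2.INTER_CUBIC))
E
```

```text
360 [ 0.70399195 -5.07307557 46.54502582]
368 [ 0.71906872 -2.16406777 46.54502582]
374 [7.30521692e-01 4.57428698e-02 4.65450258e+01]
TCP proj [[319.39235695 306.52309517]]
```

View pics/c19.png

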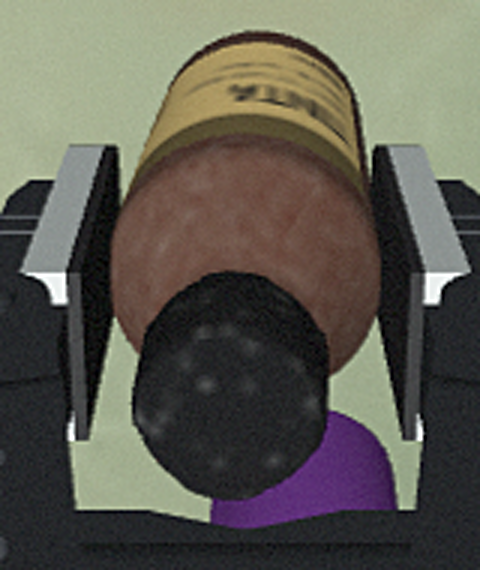

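The cap disc is centred at about (317,375), so the bottle axis is within 1 mm of the TCP. Lifting, then measuring the hole.

Call:
{"api": "move_arm", "payload": {"rows": [{"x": 0,"y": -1.5,"z": 0,"ax": 0,"ay": 0,"az": 0},{"x": 0,"y": -3.0,"z": 0,"ax": 0,"ay": 0,"az": 0},{"x": 0,"y": -3.5,"z": 0,"ax": 0,"ay": 0,"az": 0},{"x": 0,"y": -3.5,"z": 0,"ax": 0,"ay": 0,"az": 0},{"x": 0,"y": -3.0,"z": 0,"ax": 0,"ay": 0,"az": 0},{"x": 0,"y": -1.0,"z": 0,"ax": 0,"ay": 0,"az": 0}]}}

```text
time: 16.3
tool_pos: [491.6, -351.8, 201.9]
eef_rot: [0.503, -0.498, -0.498, 0.502]
contact_force: [0.3, -0.2, 0.3]
opening: 36.2
```

Run:
```python
from h import *
from station import eyes,ctrl
s=ctrl.sense();show(s)
t=eyes.capture("top")[:,:,::-1]
cv2.imwrite("pics/t20.png",cv2.resize(t[150:310,180:340],None,fx=3.7,fy=3.7,interpolation=cv2.INTER_CUBIC))
```

```text
t 16.3 pos [ 491.6 -351.8  201.9] F [ 0.3 -0.2  0.3] open 36.2
[[ 0.002 -0.01  -1.   ]
 [ 1.     0.002  0.002]
 [ 0.002 -1.     0.01 ]]
```

View pics/t20.png

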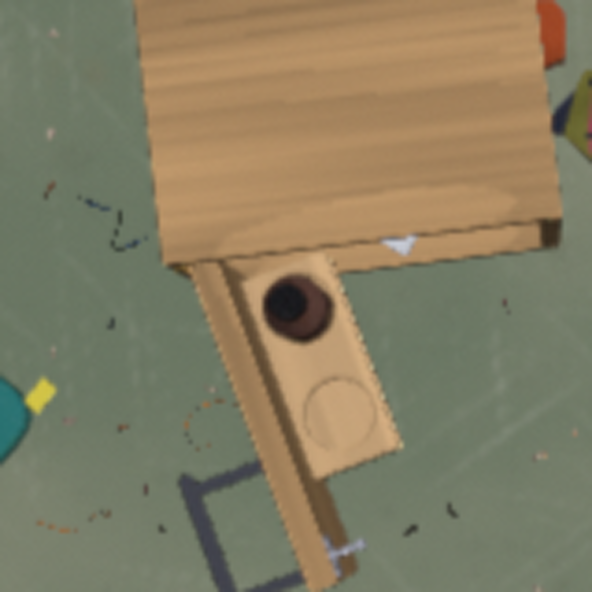

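Run:
```python
from h import *
from station import eyes,ctrl
p=eyes.camera_params("top")
h=back(p,180+340/3.7,150+414/3.7,70);print(h)
for t in(1.3,1.32,1.34,1.36,1.38):print(t,door(t,[43,-106,70]).round(1))
# leaf top outer edge line two pts
a=back(p,180+192/3.7,150+268/3.7,136);b=back(p,180+305/3.7,150+585/3.7,136);d=a-b;print("leaf th",A-np.arctan2(-d[0],d[1]))
s=ctrl.sense()
th=1.34
print(plan(s,[h[0],h[1],200],down(A-th+np.pi/2,-1)),plan(s,[h[0],h[1],200],quat(s["eef_rot"])))
```

```text
[511.77207909  52.40142244  70.        ]
1.3 [512.9  51.4  70. ]
1.32 [511.3  53.1  70. ]
1.34 [509.7  54.7  70. ]
1.36 [508.2  56.4  70. ]
1.38 [506.7  58.1  70. ]
leaf th 1.3347923143398819
('shift cm', array([40.43,  0.28, -1.92]), 'turn deg', array([ -0.5, -21. ,   0.1]), 'rows', np.float64(9.9)) ('shift cm', array([40.43,  0.28, -1.92]), 'turn deg', array([0., 0., 0.]), 'rows', np.float64(9.9))
```

Call:
{"api": "move_arm", "payload": {"rows": [{"x": 2.5,"y": 0,"z": -0.1,"ax": 0,"ay": 0,"az": 0},{"x": 3.3,"y": 0,"z": -0.2,"ax": 0,"ay": 0,"az": 0},{"x": 3.5,"y": 0,"z": -0.2,"ax": 0,"ay": 0,"az": 0},{"x": 3.5,"y": 0,"z": -0.2,"ax": 0,"ay": 0,"az": 0},{"x": 3.5,"y": 0,"z": -0.2,"ax": 0,"ay": 0,"az": 0},{"x": 3.5,"y": 0,"z": -0.2,"ax": 0,"ay": 0,"az": 0},{"x": 3.5,"y": 0,"z": -0.2,"ax": 0,"ay": 0,"az": 0},{"x": 3.5,"y": 0,"z": -0.2,"ax": 0,"ay": 0,"az": 0},{"x": 3.0,"y": 0,"z": -0.2,"ax": 0,"ay": -4,"az": 0},{"x": 2.5,"y": 0,"z": -0.2,"ax": 0,"ay": -5,"az": 0},{"x": 1.5,"y": 0,"z": 0,"ax": 0,"ay": -6,"az": 0},{"x": 0,"y": 0,"z": 0,"ax": 0,"ay": -5,"az": 0},{"x": 0,"y": 0,"z": 0,"ax": 0,"ay": 0,"az": 0}]}}

```text
time: 17.43
tool_pos: [504.4, 2.9, 188.7]
eef_rot: [0.41, -0.395, -0.579, 0.584]
contact_force: [0.3, -1.2, -1.7]
opening: 36.4
```

Run:
```python
from h import *
from station import eyes,ctrl
s=ctrl.sense();show(s)
print(plan(s,[511,53,160],down(A-1.335+np.pi/2,-1)))
```

```text
t 17.43 pos [504.4   2.9 188.7] F [ 0.3 -1.2 -1.7] open 36.4
[[-0.352 -0.022 -0.936]
 [ 0.936  0.006 -0.352]
 [ 0.013 -1.     0.018]]
('shift cm', array([ 4.42,  2.88, -2.44]), 'turn deg', array([-1. , -0.6,  0.8]), 'rows', np.float64(1.4))
```

Call:
{"api": "move_arm", "payload": {"rows": [{"x": 1.4,"y": -0.6,"z": -0.8,"ax": -1,"ay": -0.6,"az": 0.8},{"x": 1.4,"y": 0,"z": -0.8,"ax": 0,"ay": 0,"az": 0},{"x": 1.1,"y": 0,"z": -0.7,"ax": 0,"ay": 0,"az": 0},{"x": 0.3,"y": 0,"z": -0.1,"ax": 0,"ay": 0,"az": 0},{"x": 0,"y": 0,"z": 0,"ax": 0,"ay": 0,"az": 0}]}}

```text
time: 17.85
tool_pos: [510.9, 51.2, 190.3]
eef_rot: [0.405, -0.402, -0.579, 0.582]
contact_force: [-0.5, -0.6, -0.2]
opening: 36.4
```

Run:
```python
from h import *
from station import eyes,ctrl
s=ctrl.sense();show(s)
print(plan(s,[511,53,160],down(A-1.335+np.pi/2,-1)))
cv2.imwrite("pics/w21.png",eyes.capture("wrist")[:,:,::-1])
cv2.imwrite("pics/s21.png",cv2.resize(eyes.capture("scene")[160:310,230:400,::-1],None,fx=4,fy=4,interpolation=cv2.INTER_CUBIC))
p=eyes.camera_params("wrist")
for t in(1.3,1.335,1.37): print(t,proj(p,[door(t,[43,-106,70]),door(t,[43,-106-21.5,70]),door(t,[16,-200,136]),door(t,[-48,-200,121])]).round(0).tolist())
```

```text
t 17.85 pos [510.9  51.2 190.3] F [-0.5 -0.6 -0.2] open 36.4
[[-0.349 -0.005 -0.937]
 [ 0.937 -0.002 -0.349]
 [-0.    -1.     0.006]]
('shift cm', array([ 0.16,  3.03, -0.08]), 'turn deg', array([-0.3, -0.8, -0. ]), 'rows', np.float64(0.7))
1.3 [[316.0, 233.0], [344.0, 232.0], [473.0, 298.0], [457.0, 372.0]]
1.335 [[318.0, 238.0], [346.0, 238.0], [472.0, 308.0], [454.0, 380.0]]
1.37 [[320.0, 243.0], [348.0, 243.0], [472.0, 318.0], [450.0, 389.0]]
```

View pics/w21.png

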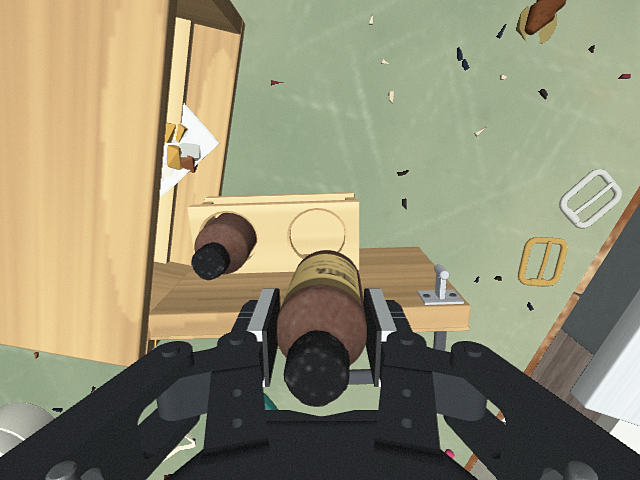

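View pics/s21.png

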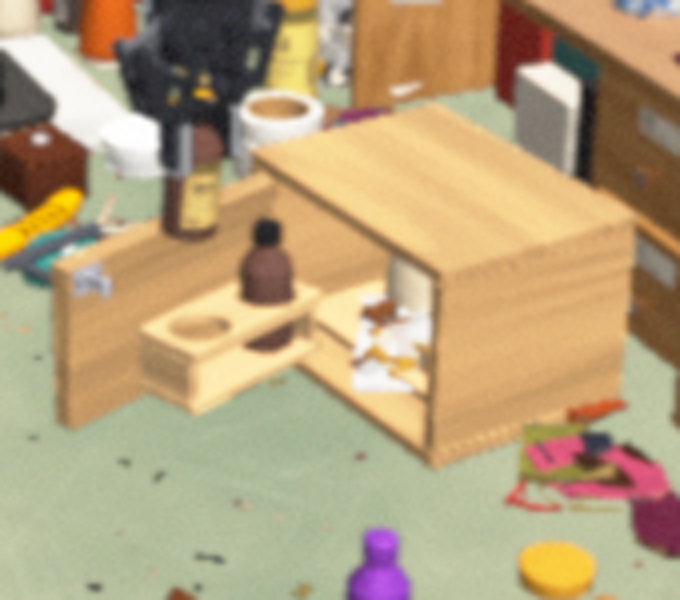

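Run:
```python
from h import *
from station import eyes,ctrl
s=ctrl.sense();R=quat(s["eef_rot"]).as_matrix()
p=eyes.camera_params("wrist")
h=back(p,316.5,232,70);print("wrist hole",h)
for n,q in(("wrist",h),("top",np.array([511.8,52.4,70])),("model1.335",door(1.335,[43,-106,70])),("model1.32",door(1.32,[43,-106,70]))):
    print(n,(R.T@(q-s["tool_pos"])).round(1))
c=back(p,317,376,s["tool_pos"][2]-48.4+95);print("cap wrist in tool",(R.T@(c-s["tool_pos"])).round(1))
a=cv2.imread("pics/w21.png")[180:420,240:400];cv2.imwrite("pics/c21.png",cv2.resize(a,None,fx=2.5,fy=2.5,interpolation=cv2.INTER_CUBIC))
```

```text
wrist hole [513.14651286  50.34247797  70.        ]
wrist [ -1.  120.4  -2.7]
top [  1.4 120.4  -2.1]
model1.335 [  3.8 120.4  -1.2]
model1.32 [  2.2 120.4  -1.9]
cap wrist in tool [  0.8 -46.6  -0.6]
```

View pics/c21.png

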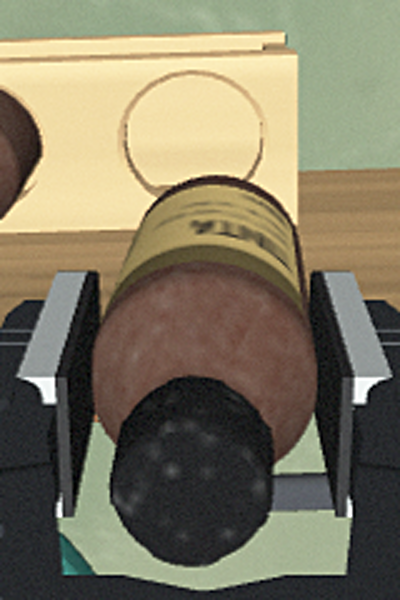

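Call:
{"api": "move_arm", "payload": {"rows": [{"x": -0.15,"y": 1.5,"z": -0.2,"ax": -0.3,"ay": -0.8,"az": 0},{"x": 0,"y": 2.5,"z": 0,"ax": 0,"ay": 0,"az": 0},{"x": 0,"y": 1.5,"z": 0,"ax": 0,"ay": 0,"az": 0},{"x": 0,"y": 0,"z": 0,"ax": 0,"ay": 0,"az": 0}]}}

```text
time: 18.28
tool_pos: [514.0, 46.7, 134.7]
eef_rot: [-0.401, 0.402, 0.583, -0.581]
contact_force: [-0.1, -0.5, -1.7]
opening: 35.9
```

```bash
cat > look.py <<'E'
from h import *
from station import eyes,ctrl
import sys
n=sys.argv[1]
s=ctrl.sense();show(s);R=quat(s["eef_rot"]).as_matrix()
for nm,q in(("top",np.array([511.8,52.4,70])),("wrist",np.array([513.1,50.3,70])),("m1.335",door(1.335,[43,-106,70]))): print(nm,(R.T@(q-s["tool_pos"])).round(1))
cv2.imwrite(f"pics/w{n}.png",cv2.resize(eyes.capture("wrist")[160:430,220:420,::-1],None,fx=2.2,fy=2.2,interpolation=cv2.INTER_CUBIC))
cv2.imwrite(f"pics/s{n}.png",cv2.resize(eyes.capture("scene")[170:280,230:340,::-1],None,fx=5,fy=5,interpolation=cv2.INTER_CUBIC))
E
python3 look.py 22
```

```text
t 18.28 pos [514.   46.7 134.7] F [-0.1 -0.5 -1.7] open 35.9
[[-0.356  0.003 -0.934]
 [ 0.934  0.001 -0.356]
 [-0.    -1.    -0.003]]
top [ 6.1 64.7  0.2]
wrist [ 3.7 64.7 -0.2]
m1.335 [ 8.5 64.7  1.1]
```

View pics/w22.png

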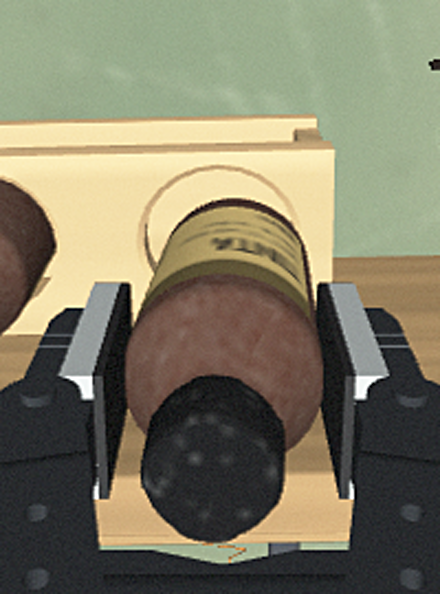

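View pics/s22.png

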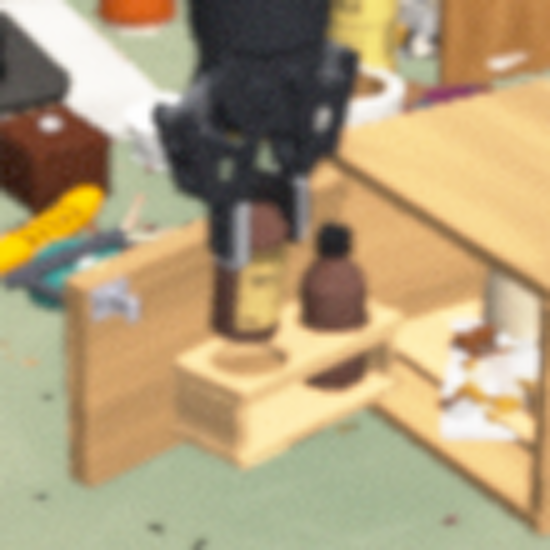

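```bash
cat > hb.py <<'E'
from h import *
from station import eyes,ctrl
import sys
u,v=220+float(sys.argv[1])/2.2,160+float(sys.argv[2])/2.2
s=ctrl.sense();R=quat(s["eef_rot"]).as_matrix();p=eyes.camera_params("wrist")
q=back(p,u,v,70);print(q,(R.T@(q-s["tool_pos"])).round(1))
# circle prediction in crop for hole at given center
a=np.linspace(0,2*np.pi,9)[:8]
c=(proj(p,[q+[22*np.cos(t),22*np.sin(t),0] for t in a])-[220,160])*2.2
print("extent",c.min(0).round(0),c.max(0).round(0))
E
python3 hb.py 221 233
```

```text
[512.82869271  53.20436675  70.        ] [ 6.8 67.8  0.4]
extent [148. 164.] [292. 299.]
```

Call:
{"api": "move_arm", "payload": {"rows": [{"x": 0.3,"y": 0.3,"z": 0,"ax": 0,"ay": 0,"az": 0},{"x": 0.15,"y": 0.3,"z": 0,"ax": 0,"ay": 0,"az": 0},{"x": 0,"y": 0,"z": 0,"ax": 0,"ay": 0,"az": 0}]}}

```text
time: 18.63
tool_pos: [515.0, 50.9, 135.1]
eef_rot: [-0.399, 0.405, 0.585, -0.579]
contact_force: [-0.8, -0.3, -1.1]
opening: 36.6
```

```bash
python3 look.py 23
```

```text
t 18.63 pos [515.   50.9 135.1] F [-0.8 -0.3 -1.1] open 36.6
[[-0.355  0.011 -0.935]
 [ 0.935  0.002 -0.355]
 [-0.002 -1.    -0.011]]
top [ 2.7 65.   3.2]
wrist [ 0.3 65.1  2.8]
m1.335 [ 5.1 65.   4.1]
```

View pics/w23.png

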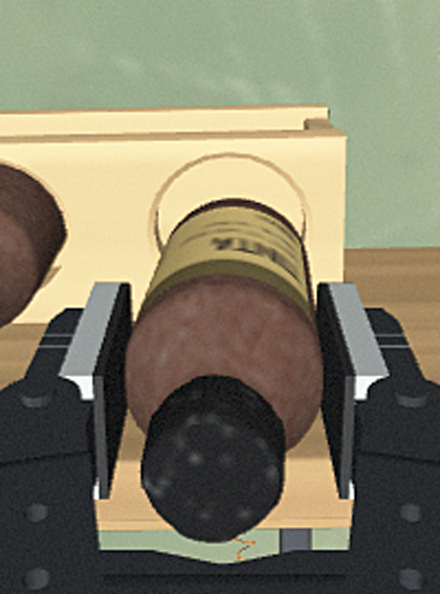

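View pics/s23.png

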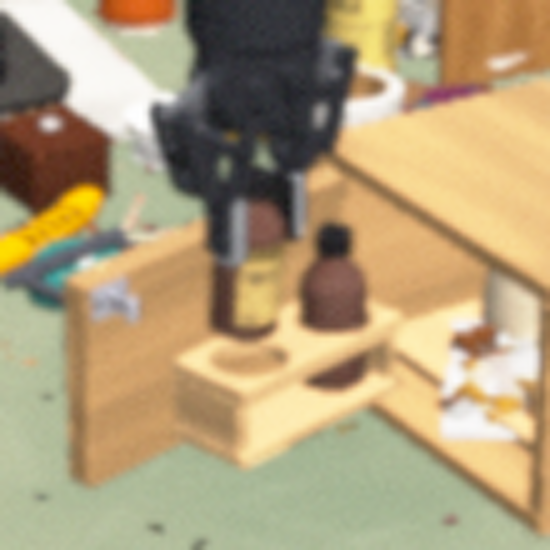

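```bash
python3 hb.py 229 221
```

```text
[512.69129448  52.22667429  70.        ] [ 2.3 65.5  2.7]
extent [155. 150.] [301. 288.]
```

Call:
{"api": "move_arm", "payload": {"rows": [{"x": 0.1,"y": 0.8,"z": 0.35,"ax": 0.6,"ay": 0,"az": 0},{"x": 0,"y": 0.8,"z": 0.1,"ax": 0,"ay": 0,"az": 0}]}}

```text
time: 18.9
tool_pos: [511.7, 50.7, 121.1]
eef_rot: [-0.4, 0.403, 0.583, -0.581]
contact_force: [-0.1, 0.2, -1.1]
opening: 36.3
```

```bash
python3 look.py 24
```

```text
t 18.9 pos [511.7  50.7 121.1] F [-0.1  0.2 -1.1] open 36.3
[[-0.355  0.005 -0.935]
 [ 0.935 -0.001 -0.355]
 [-0.003 -1.    -0.005]]
top [ 1.7 51.1 -0.5]
wrist [-0.7 51.1 -0.9]
m1.335 [ 4.1 51.1  0.5]
```

View pics/w24.png

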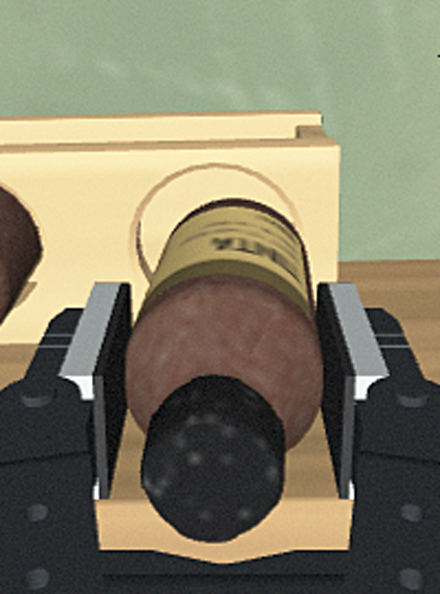

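View pics/s24.png

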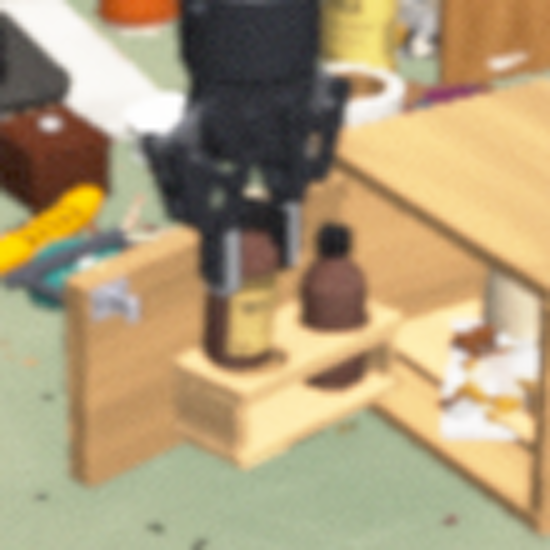

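Run:
```python
import cv2
a=cv2.imread("pics/w24.png")[140:320,110:340];cv2.imwrite("pics/c24.png",cv2.resize(a,None,fx=3.2,fy=3.2,interpolation=cv2.INTER_CUBIC))
```

```text
(no output)
```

View pics/c24.png

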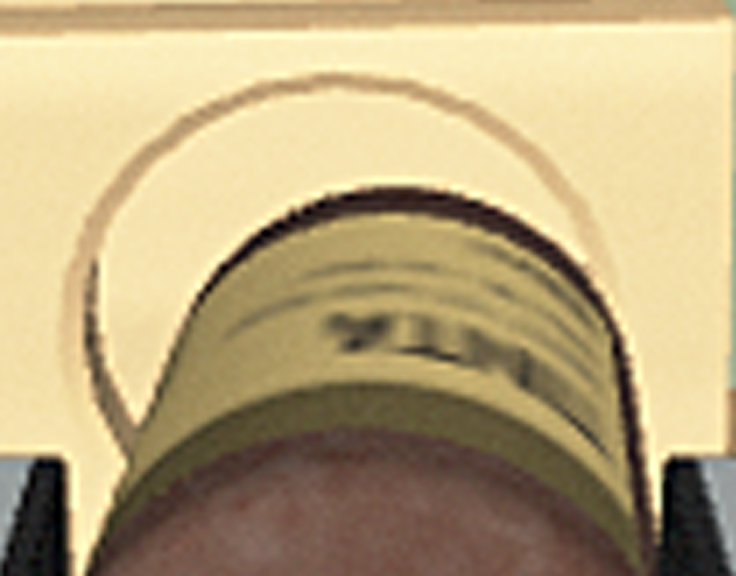

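```bash
cat > fit.py <<'E'
from h import *
from station import eyes,ctrl
s=ctrl.sense();R=quat(s["eef_rot"]).as_matrix();p=eyes.camera_params("wrist")
def fit(pts,z,r=None,ox=110,oy=140,k=3.2):
    P=np.array([back(p,220+(ox+u/k)/2.2,160+(oy+v/k)/2.2,z)[:2] for u,v in pts])
    f=lambda q:np.hypot(*(P-q[:2]).T)-(r if r else q[2])
    o=least_squares(f,[*P.mean(0),20] if not r else [*(P.mean(0)+[-5,5])])
    c=np.array([*o.x[:2],z]);print("c",c.round(1),"r",o.x[2:].round(1),"res",np.abs(o.fun).max().round(2),"tool",(R.T@(c-s["tool_pos"])).round(1));return c
E
python3 - <<'E'
from fit import *
H=[(62,330),(85,235),(130,165),(200,108),(270,80),(335,72),(400,82),(470,112),(540,165),(590,230)]
B=[(208,290),(250,240),(300,207),(350,191),(395,186),(450,192),(500,210),(550,240),(595,285)]
fit(H,70)
for z in(71,72.7,74): fit(B,z); fit(B,z,19)
E
```

```text
c [510.9  53.8  70. ] r [22.4] res 0.28 tool [ 3.4 49.5 -1.1]
c [504.1  56.8  71. ] r [18.5] res 0.19 tool [ 8.6 48.5  4.1]
c [503.9  57.3  71. ] r [] res 0.29 tool [ 9.1 48.5  4.1]
c [504.4  56.1  72.7] r [18.4] res 0.18 tool [ 7.9 46.8  4.1]
c [504.2  56.8  72.7] r [] res 0.34 tool [ 8.6 46.8  4.1]
c [504.6  55.6  74. ] r [18.2] res 0.18 tool [ 7.3 45.5  4.1]
c [504.3  56.4  74. ] r [] res 0.39 tool [ 8.2 45.5  4.1]
```

Run:
```python
from h import *
from station import eyes,ctrl
s=ctrl.sense();R=quat(s["eef_rot"]).as_matrix();p=eyes.camera_params("wrist")
Rct=p["R"]@R; tct=p["R"]@s["tool_pos"]+p["t"]   # cam = Rct*tool+tct
print(Rct.round(3),tct.round(1))
q=dict(p);q["R"]=Rct;q["t"]=tct
a=np.linspace(0,2*np.pi,73)
def circ(x,y,z,r): return proj(q,np.c_[x+r*np.cos(a),0*a+y,z+r*np.sin(a)])
# tool frame: y=+48.4 base, y=-46.6 cap top
for x in(-2,0,2,4):
    b=circ(x,48.4,0,19);c=circ(x,-46.6,0,11)
    sh=circ(x,48.4-80,0,19)
    i=b[:,1].argmin()
    print(x,"base far",b[i].round(0),"cap u",c[:,0].min().round(),c[:,0].max().round(),"v",c[:,1].min().round(),c[:,1].max().round(),"shoulder u",sh[:,0].min().round(),sh[:,0].max().round(), "v",sh[:,1].min().round())
```

```text
[[ 0.    -0.001  1.   ]
 [ 0.958 -0.286 -0.   ]
 [ 0.286  0.958  0.001]] [ -0.9  28.9 157.7]
-2 base far [320. 231.] cap u 284.0 354.0 v 338.0 397.0 shoulder u 265.0 372.0 v 293.0
0 base far [320. 235.] cap u 284.0 354.0 v 343.0 403.0 shoulder u 266.0 372.0 v 298.0
2 base far [320. 238.] cap u 284.0 353.0 v 349.0 408.0 shoulder u 266.0 372.0 v 303.0
4 base far [320. 242.] cap u 284.0 353.0 v 355.0 413.0 shoulder u 266.0 372.0 v 309.0
```

Call:
{"api": "move_arm", "payload": {"rows": [{"x": -0.3,"y": 0.2,"z": -0.3,"ax": 0,"ay": 0,"az": 0},{"x": 0,"y": 0.3,"z": 0,"ax": 0,"ay": 0,"az": 0}]}}

```text
time: 19.17
tool_pos: [515.2, 48.4, 114.4]
eef_rot: [-0.4, 0.403, 0.582, -0.582]
contact_force: [-0.2, -0.5, -1.6]
opening: 36.3
```

```bash
cat > look2.py <<'E'
from h import *
from station import eyes,ctrl
import sys
n=sys.argv[1]
s=ctrl.sense();show(s)
w=eyes.capture("wrist")[:,:,::-1]; sc=eyes.capture("scene")[:,:,::-1]
a=cv2.resize(w[int(160+140/2.2):int(160+320/2.2),270:375],None,fx=6,fy=6,interpolation=cv2.INTER_CUBIC)
cv2.imwrite(f"pics/w{n}.png",a)
cv2.imwrite(f"pics/s{n}.png",cv2.resize(sc[205:275,255:325],None,fx=8,fy=8,interpolation=cv2.INTER_CUBIC))
E
python3 look2.py 25
```

```text
t 19.17 pos [515.2  48.4 114.4] F [-0.2 -0.5 -1.6] open 36.3
[[-0.356  0.004 -0.935]
 [ 0.935 -0.002 -0.356]
 [-0.003 -1.    -0.003]]
```

View pics/w25.png

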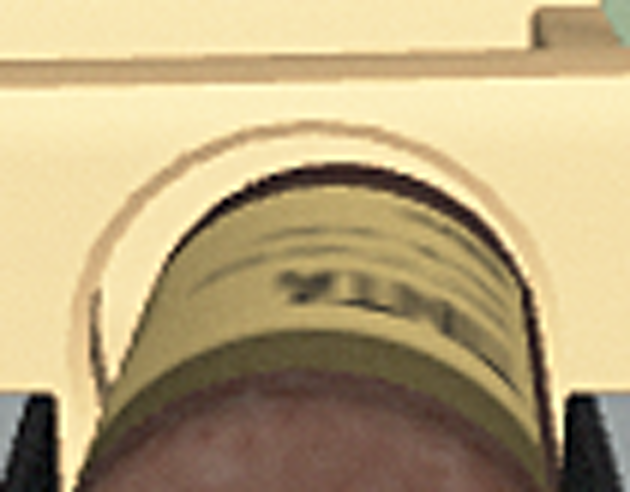

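View pics/s25.png

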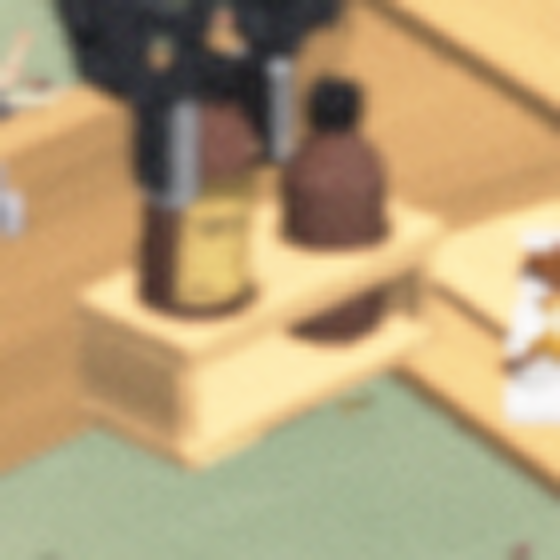

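Call:
{"api": "move_arm", "payload": {"rows": [{"x": 0.05,"y": 0.2,"z": -0.2,"ax": 0,"ay": 0,"az": 0}]}}

```text
time: 19.35
tool_pos: [516.7, 49.6, 112.5]
eef_rot: [-0.4, 0.403, 0.582, -0.582]
contact_force: [0.1, 0.4, 0.2]
opening: 35.9
```

```bash
python3 look2.py 26
```

```text
t 19.35 pos [516.7  49.6 112.5] F [0.1 0.4 0.2] open 35.9
[[-0.355  0.004 -0.935]
 [ 0.935 -0.002 -0.355]
 [-0.003 -1.    -0.003]]
```

View pics/w26.png

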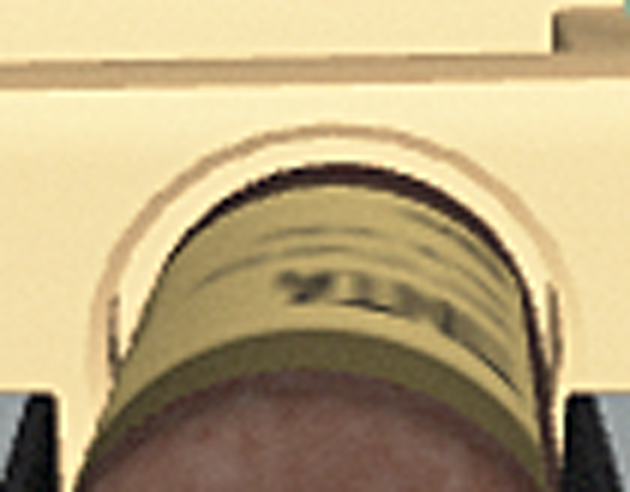

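View pics/s26.png

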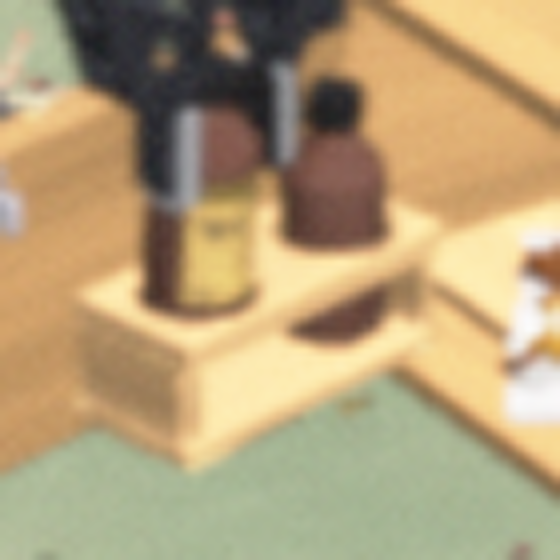

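The base (arc top at (345,163)) now sits inside the rim (circle 90–575, top 124) with a gap all round. Lowering with the force watched.

Call:
{"api": "move_arm", "payload": {"rows": [{"x": 0,"y": 0.6,"z": -0.1,"ax": 0,"ay": 0,"az": 0},{"x": 0,"y": 0.6,"z": 0,"ax": 0,"ay": 0,"az": 0}]}}

```text
time: 19.62
tool_pos: [518.3, 50.4, 100.3]
eef_rot: [-0.4, 0.403, 0.583, -0.582]
contact_force: [-0.8, -0.4, -1.1]
opening: 35.9
```

```bash
python3 look2.py 27
```

```text
t 19.62 pos [518.3  50.4 100.3] F [-0.8 -0.4 -1.1] open 35.9
[[-0.355  0.005 -0.935]
 [ 0.935 -0.001 -0.355]
 [-0.003 -1.    -0.004]]
```

View pics/w27.png

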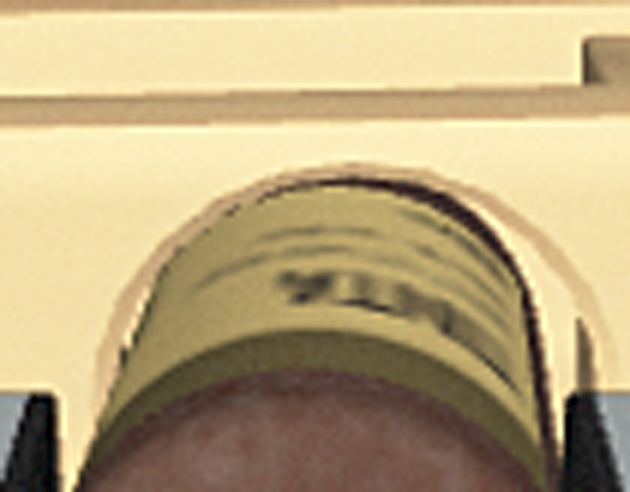

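View pics/s27.png

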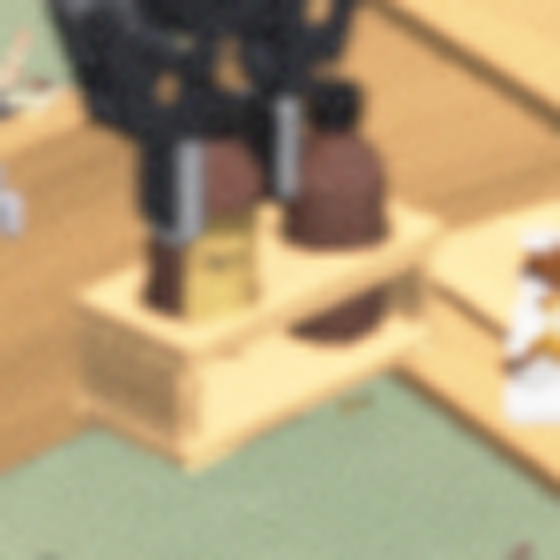

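The base has entered the hole (it's hidden below the rim) and forces are about 1 N. Continuing down, biased slightly to +x to centre it.

Call:
{"api": "move_arm", "payload": {"rows": [{"x": 0.15,"y": 0.5,"z": 0.05,"ax": 0,"ay": 0,"az": 0},{"x": 0.05,"y": 0.5,"z": 0.05,"ax": 0,"ay": 0,"az": 0}]}}

```text
time: 19.88
tool_pos: [516.2, 51.7, 89.3]
eef_rot: [-0.4, 0.403, 0.582, -0.582]
contact_force: [-0.9, -0.2, -1.6]
opening: 36.5
```

```bash
python3 look2.py 28
```

```text
t 19.88 pos [516.2  51.7  89.3] F [-0.9 -0.2 -1.6] open 36.5
[[-0.355  0.004 -0.935]
 [ 0.935 -0.002 -0.355]
 [-0.003 -1.    -0.003]]
```

View pics/w28.png

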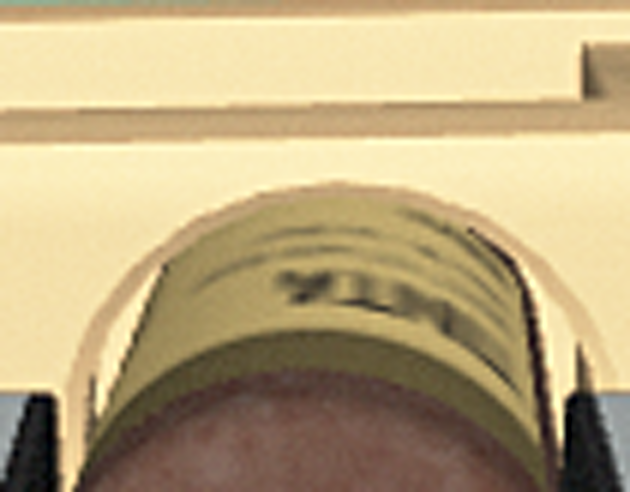

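Call:
{"api": "move_arm", "payload": {"rows": [{"x": 0.1,"y": 0.4,"z": 0,"ax": 0,"ay": 0,"az": 0}]}}

```text
time: 20.07
tool_pos: [515.9, 52.4, 85.4]
eef_rot: [-0.4, 0.403, 0.582, -0.582]
contact_force: [0.2, -0.1, -1.3]
opening: 35.9
```

Call:
{"api": "move_arm", "payload": {"rows": [{"x": 0.05,"y": 0.4,"z": 0,"ax": 0,"ay": 0,"az": 0}]}}

```text
time: 20.15
tool_pos: [515.7, 53.0, 81.1]
eef_rot: [-0.4, 0.403, 0.582, -0.582]
contact_force: [-0.6, 0.0, -1.8]
opening: 36.8
```

Call:
{"api": "move_arm", "payload": {"rows": [{"x": 0,"y": 0.2,"z": 0,"ax": 0,"ay": 0,"az": 0}]}}

```text
time: 20.23
tool_pos: [515.6, 53.0, 78.6]
eef_rot: [-0.4, 0.403, 0.582, -0.582]
contact_force: [0.0, -0.1, -0.9]
opening: 36.6
```

Call:
{"api": "move_arm", "payload": {"rows": [{"x": 0,"y": 0.2,"z": 0,"ax": 0,"ay": 0,"az": 0}]}}

```text
time: 20.32
tool_pos: [516.2, 52.5, 78.1]
eef_rot: [0.399, -0.404, -0.582, 0.582]
contact_force: [-4.0, -2.6, 14.5]
opening: 36.3
```

Call:
{"api": "move_arm", "payload": {"rows": [{"x": 0,"y": 0.2,"z": 0,"ax": 0,"ay": 0,"az": 0}]}}

```text
time: 20.4
tool_pos: [516.9, 51.8, 78.1]
eef_rot: [0.398, -0.404, -0.582, 0.582]
contact_force: [-3.8, -3.7, 10.6]
opening: 36.3
```

It's on the rack floor at TCP z = 78.1 (78.4 expected). Easing off and opening just enough to clear it.

Call:
{"api": "move_arm", "payload": {"rows": [{"x": 0,"y": -0.05,"z": 0,"ax": 0,"ay": 0,"az": 0}]}}

```text
time: 20.48
tool_pos: [517.2, 51.5, 79.3]
eef_rot: [0.397, -0.405, -0.582, 0.582]
contact_force: [-0.1, -1.1, -0.3]
opening: 36.6
```

Call:
{"api": "move_arm", "payload": {"rows": [{"x": 0,"y": 0,"z": 0,"ax": 0,"ay": 0,"az": 0},{"x": 0,"y": 0,"z": 0,"ax": 0,"ay": 0,"az": 0},{"x": 0,"y": 0,"z": 0,"ax": 0,"ay": 0,"az": 0}], "hand": 0.6}}

```text
time: 20.73
tool_pos: [517.8, 51.8, 79.8]
eef_rot: [-0.397, 0.405, 0.583, -0.582]
contact_force: [0.0, -0.8, -0.6]
opening: 51.5
```

```bash
python3 look.py 30
```

```text
t 20.73 pos [517.8  51.8  79.8] F [ 0.  -0.8 -0.6] open 51.5
[[-0.356  0.01  -0.934]
 [ 0.934 -0.005 -0.356]
 [-0.008 -1.    -0.008]]
top [2.7 9.8 5.4]
wrist [0.3 9.8 5. ]
m1.335 [5.1 9.7 6.3]
```

View pics/w30.png

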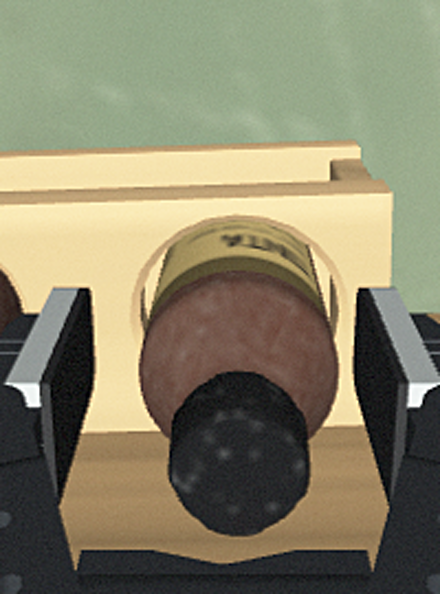

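View pics/s30.png

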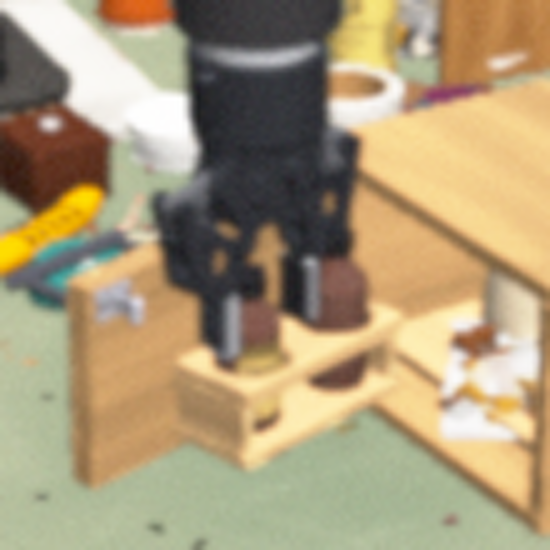

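The bottle stands in the hole, free of both pads, though the right gap (335 to 358) is the smaller one. I'll centre, then rise.

Call:
{"api": "move_arm", "payload": {"rows": [{"x": 0,"y": -0.2,"z": 0.35,"ax": 0,"ay": 0,"az": 0},{"x": 0,"y": -0.8,"z": 0.2,"ax": 0,"ay": 0,"az": 0},{"x": 0,"y": -1.5,"z": 0.1,"ax": 0,"ay": 0,"az": 0},{"x": 0,"y": -2.5,"z": 0.1,"ax": 0,"ay": 0,"az": 0},{"x": 0,"y": -3.5,"z": 0,"ax": 0,"ay": 0,"az": 0},{"x": 0,"y": -3.5,"z": 0,"ax": 0,"ay": 0,"az": 0},{"x": 0,"y": -2.0,"z": 0,"ax": 0,"ay": 0,"az": 0},{"x": -2.5,"y": 0,"z": 0,"ax": 0,"ay": 0,"az": 0},{"x": -3.5,"y": 0,"z": 0,"ax": 0,"ay": 0,"az": 0},{"x": -3.5,"y": 0,"z": 0,"ax": 0,"ay": 0,"az": 0},{"x": -3.5,"y": 0,"z": 0,"ax": 0,"ay": 0,"az": 0},{"x": -3.5,"y": 0,"z": 0,"ax": 0,"ay": 0,"az": 0},{"x": -2.5,"y": 0,"z": 0,"ax": 0,"ay": 0,"az": 0},{"x": 0,"y": 0,"z": 0,"ax": 0,"ay": 0,"az": 0}]}}

```text
time: 22.0
tool_pos: [576.5, -135.5, 237.8]
eef_rot: [-0.393, 0.405, 0.586, -0.582]
contact_force: [0.1, 0.6, -0.4]
opening: 51.1
```

Run:
```python
from h import *
from station import eyes,ctrl
s=ctrl.sense();show(s)
t=eyes.capture("top")[:,:,::-1];sc=eyes.capture("scene")[:,:,::-1]
cv2.imwrite("pics/t31f.png",t)
cv2.imwrite("pics/t31.png",cv2.resize(t[190:310,200:320],None,fx=5,fy=5,interpolation=cv2.INTER_CUBIC))
cv2.imwrite("pics/s31.png",cv2.resize(sc[170:280,230:340],None,fx=5,fy=5,interpolation=cv2.INTER_CUBIC))
```

```text
t 22.0 pos [ 576.5 -135.5  237.8] F [ 0.1  0.6 -0.4] open 51.1
[[-0.363  0.017 -0.932]
 [ 0.932 -0.005 -0.363]
 [-0.011 -1.    -0.014]]
```

View pics/t31.png

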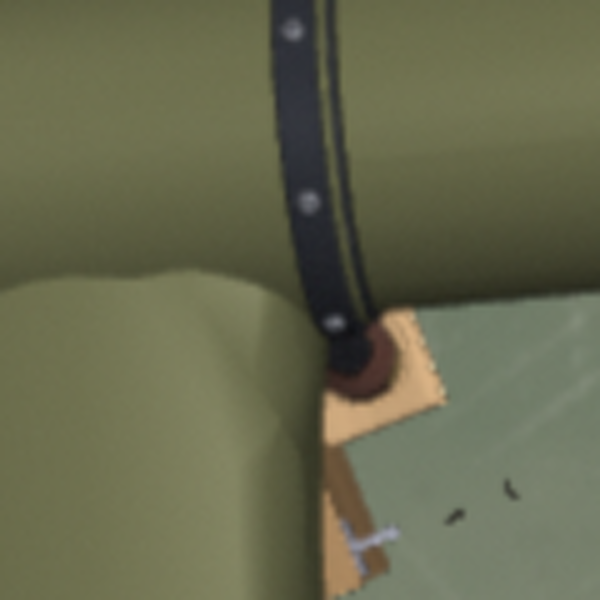

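View pics/s31.png

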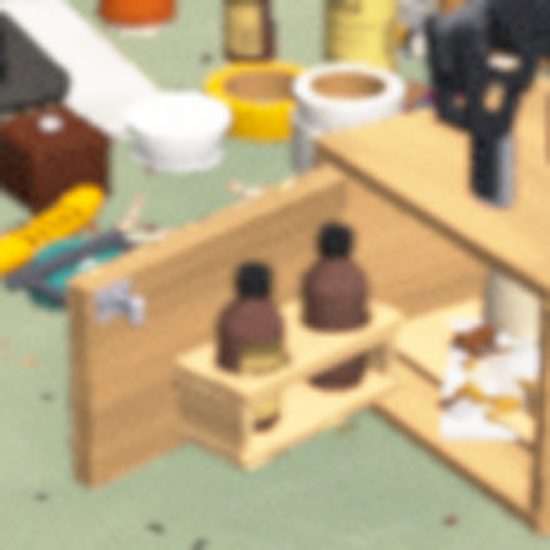

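View pics/t31f.png

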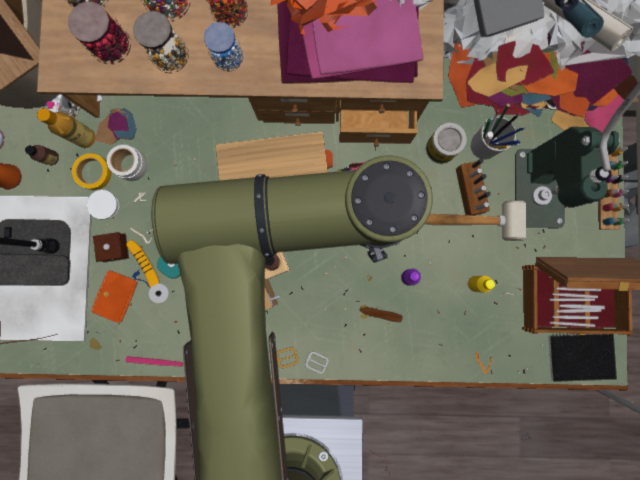

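Run:
```python
from h import *
from station import eyes
p=eyes.camera_params("scene")
f=lambda X:((proj(p,X)-[230,170])*5).round(0).tolist()
for t in (1.32,1.34): print(t,f([door(t,[43,-106,125]),door(t,[43,-106,110]),door(t,[43,-38,125]),door(t,[43,-106,30])]))
```

```text
1.32 [[248.0, 269.0], [248.0, 294.0], [334.0, 230.0], [248.0, 424.0]]
1.34 [[244.0, 268.0], [244.0, 293.0], [332.0, 230.0], [244.0, 423.0]]
```

Run:
```python
import cv2
a=cv2.imread("pics/s31.png")[200:460,160:420];cv2.imwrite("pics/c31.png",cv2.resize(a,None,fx=2.2,fy=2.2))
```

```text
(no output)
```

View pics/c31.png

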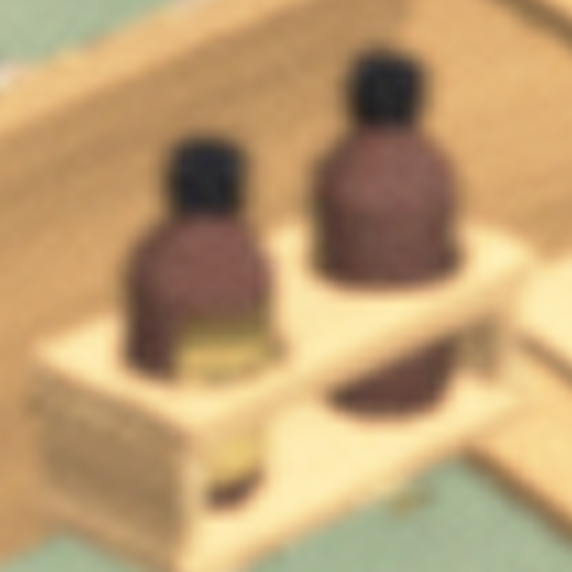

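```bash
python3 -c "
from station import ticket
print(ticket.sign_off())"
```

```text
the job is handed in; nothing more can be done
None
```

The catch works, and the loose bottle now stands in the door rack's empty hole with the door left open. I handed the job in at about 22 s of the 67 s allowed; the sign-off reports no verdict.

- **Catch:** Closing met up to about 11 N at the handle (fore-and-aft component). It then gave way at roughly −0.03 rad and came onto the stop, where I pressed at most about 10 N. I held the fingers clear for about 0.4 s and the door stayed shut. I then pulled it through and swung it to about 1.34 rad.
- **Pull not measured:** I took no force reading at the moment the catch let go. The wrist picture right after showed the door open.
- **Closing, first try:** With the jaws across the bar, the gripper stopped at about 15 N before reaching the rollers. I took this for the finger linkage meeting the cupboard, because the door did not spring back. I turned the jaws 90° and pushed with the closed fingers instead.
- **Bottle:** The bottle touched the rack's floor within 0.3 mm of the expected height. The last side view shows it upright, with its cap at the height expected for a bottle on the floor.
- **Disagreements:** The top and wrist cameras differed by 2 to 5 mm on where the bottle and hole were. The bottle also looked about 3° tilted in the grip, so I lined its base up with the rim by eye in the wrist view.
- **Other things on the bench:** In the last top view the edge slicker was where it started. The arm hid the beeswax and most of the tape measure, so I could not check those two. I made no move near either at bench height.

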